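Make up a spacer pile and gauge its height

ROBOT

A 7-joint arm with a two-finger parallel gripper is mounted at the origin on the work surface. World frame = base frame: x ahead of the robot, y to its left, z up, the work surface at z = 0. Lengths are in m, angles in rad, forces in N, time in s.
With the tool pointing down it reaches from about 0.4 to 0.875 m from the base axis. Payload 19.3 kg.
Tool frame: the origin (TCP) lies at the very end of the fingers, on their centre line; the grasp point (between the pads) lies 19 mm behind it; z points along the fingers, y is the line along which they close (so a half turn about z gives the same grasp; the last joint's range is limited). The gripper opens to 85 mm and grips with 20 to 120 N. Pads are 22 mm wide; open, the fingers measure 114 mm over their backs; the gripper's body (76 mm by 85 mm) begins 54 mm behind the grasp point. The pads swing forward as they close: fully open they stand 13 mm farther back than shut.
Start: joints at [1.174, 0.521, -0.036, 1.599, 0.021, 1.021, -0.113], TCP at [0.201, -0.592, 0.196] pointing down, gripper open.
Joint ranges: [-2.91, 2.91], [-0.3, 2.13], [-1.5, 1.42], [0.17, 2.43], [-1.26, 4.41], [0.16, 1.93], [-2.52, 2.52]. Speed limits (rad/s): [1.89, 1.89, 2.39, 2.39, 3.01, 3.01, 3.01].

INTERFACE

Orientations are given as [roll, pitch, yaw] about the fixed x, y, z axes, in that order (R = Rz(yaw) Ry(pitch) Rx(roll)).
In Python, from workcell import bot gives the robot as it stands.
- The arm moves only by the tool jog_arm, never from a script. Its argument "motion" is a list of rows, each a list of 5 numbers: the shift along the tool's x, y, z scaled (see below), then the turn about the tool's z scaled (see below), then the opening, from 0 (shut) to 1 (fully open). A call has 1 to 12 rows; each row shifts and turns the commanded pose from where the row before left it, along the tool's axes as they then stand; what a row does not reach is not made up. The controller multiplies each number of a shift by 30 mm and each number of a turn by 0.08 rad. A row lasts 1/10 s, in which the tool goes at most 50 mm and 8.59 degrees, less where a joint would pass 70% of its speed; a pose out of reach is approached as far as the arm can. A call with a number of a shift or a turn outside -1 to 1 is refused whole. A call with a gripper value outside its range is refused whole. The fingers move at their own pace and stop on an object; "newtons" is the grip in N (left out, the last holds). Time passes only in rows, so rows that do not move let the fingers close. It gives the time, the measured TCP pose, the force, the opening and the grip force at its end, in the units of the state.
- bot.observe(): the state, without advancing time (a new reading comes with each control period).
- bot.grab_frame(name): name is "scene" or "top" or "wrist"; returns a dict with "pixels" (384x512x3 uint8, red, green, blue), "fovy" (degrees; the focal length in pixels is half the picture's height over the tangent of half this angle, whatever the lens; pixels are square), "cx", "cy" (the principal point, pixels), "rvec" (rotation vector, rad) and "tvec" (3), from world to camera coordinates, as OpenCV has them; the wrist camera has in their place "mount" (4x4, takes a point from camera to tool coordinates, whose origin is the TCP and whose axes are the flange's). Camera axes: x right, y down, z forward; pixel columns grow to the right and rows downward; lengths in m; the calibration is good to about 2 mm. A picture is of the moment at which its call begins: read the wrist's pose just before it. There is no depth.
- bot.job_done(): hands the job in; it is judged then, once.
The state is a dict: "clock": time; "qpos": joint angles; "qd": joint speeds; "joint_efforts": joint torques, N m; "position": TCP position; "tool_rot": TCP orientation; "force": force on the tool from outside, world axes, zero at the start; "moment": the same for the moment, N m; "grip_width": finger opening in m; "finger_force": force on a finger pad.
Only numpy, scipy, OpenCV 4.12 (cv2) and the standard library are available. Lean on these libraries where they do the work, as an engineer would, in place of code of your own. Each camera call takes 0.05 s, during which the arm holds its last target. There are 200 camera calls.

TASK

Lay the blue spacer plate squarely, edges flush, on the white one that lies on the steel stage. Then take the height gauge out of its sloping rest and lower it gently over the middle of the pile, so that it stands upright with both legs on the stage and its sprung foot reads the pile's height; leave it standing there. Do not push the white plate about, and leave the other plates, the bottle, the dish and the tape roll alone.

Things in the scene. Friction and masses are not known exactly. Their poses are not given: they have to be found in the camera images.
- stage: fixed dark steel slab lying on the bench, 150 mm (its x) by 170 mm (its y) by 16 mm high; origin at the centre of its underside, so its flat top is 16 mm above it
- white_plate_center (a point): white flat plate of rigid plastic with square edges, 70 mm (its x) by 46 mm (its y) by 10 mm thick, loose. It lies flat on the stage, within about 12 mm of its middle, its long side roughly along the stage's short side. The point is its centre, 5 mm above its underside.
- blue_plate_center (a point): blue flat plate of rigid plastic with square edges, 70 mm (its x) by 46 mm (its y) by 12 mm thick, loose. It lies flat on the bench at one of three places right of the stage (-y); the yellow and green plates lie at the other two. The point is its centre, 6 mm above its underside.
- yellow_plate_center (a point): yellow flat plate of rigid plastic with square edges, 70 mm (its x) by 46 mm (its y) by 8 mm thick, loose. Bystander. The point is its centre, 4 mm above its underside.
- green_plate_center (a point): green flat plate of rigid plastic with square edges, 70 mm (its x) by 46 mm (its y) by 16 mm thick, loose. Bystander. The point is its centre, 8 mm above its underside.
- gauge_grip (a point): height gauge, loose, 0.32 to 0.47 kg: red bridge on two steel legs, black upright handle. Point: the handle's grip centre, 92 mm above the legs' undersides; z runs up from legs to handle, y along the bridge. Handle 34 mm along y, 28 mm along x, 64 to 118 mm above the legs' undersides, a small dial on its +x face; grip it across y. At the start it leans 35 degrees, top towards the robot.
- gauge_feet (a point): point on the gauge's axis midway between the legs' undersides, 92 mm below the grip centre; same axes. Legs 40 mm along x, 12 mm thick, 96 mm clear between them. Bridge 120 mm along y, 40 mm along x, 50 to 64 mm up. The legs can straddle the pile across its short or its long side.
- foot_tip (a point): centre of the underside of the gauge's sprung foot, a brass disc of 18 mm diameter on a rod on the gauge's axis, midway between the legs
- gauge_foot (a joint): how far the foot is pushed up from the plane of the legs' undersides (m): 0 when free (flush), up to 0.04. A spring presses it down with 0.75 N at 0, rising 25 N per m: less than the gauge's weight, so the gauge stands by itself and the joint reads the height of what is under the foot (0.022 for white and blue together).
- rest: fixed grey and black sloping rest of the gauge, left of the stage (+y), 110 by 140 mm, 80 mm high; origin at the centre of its underside. Two ledges carry the gauge's legs and a panel on the robot's side backs it up to 58 mm above the legs' undersides; the handle stands free above. The gauge lifts freely out along its own z.
- bottle_center (a point): bystander: brown glass bottle, 52 mm diameter, 120 mm high, beyond the stage; the point is its centre
- dish_center (a point): bystander: clear lidded dish, 94 mm diameter, 21 mm high; the point is 10 mm up on its axis
- tape_center (a point): bystander: yellow tape roll lying flat, 90 mm diameter, 25 mm high; the point is its centre
There are look-alikes about, which are no part of the job. What is meant by the part that bears gauge_grip is not orange, and is the larger of those in its own colour.

How it is judged:
By the outcome, as a careful person would: the job done as asked, in the order asked, and still so for the second after the job is handed in, with the robot touching nothing.
It also fails if it takes over 54 s, if anything falls off the work surface, if the arm or the gripper's body presses on something with over 40 N, if the wrist force passes 120 N, or if a joint passes its speed limit or range.

## Working session

There is one attempt and no reset: what is moved stays moved. The work goes in short steps, Python scripts to look and compute and a tool call to move; the robot and the scene stay as the last step left them, time stands still between calls to the robot, and variables do not carry over. Pictures are saved under pics/ and viewed, at most 10 in all, crops included, and the job is handed in when it is done.

Besides the shell and the picture viewer there is one more tool, called after ">>>" as name(argument=value, ...) on one line, values as JSON. jog_arm: Moves the arm, as the interface text tells. Shifts and turns lie within -1 to 1; 1 stands for 30 mm of shift or 0.08 rad of turn. Its arguments: {"type":"object","properties":{"motion":{"type":"array","items":{"type":"array","items":{"type":"number"}}},"newtons":{"type":"number"}},"required":["motion"]}

```bash
mkdir -p pics; cat > h.py <<'E'
import numpy as np, cv2
from scipy.spatial.transform import Rotation as R
from workcell import bot
def cam(n):
    s=bot.observe(); f=bot.grab_frame(n)
    f['f']=f['pixels'].shape[0]/2/np.tan(np.radians(f['fovy'])/2)
    if 'mount' in f:
        M=np.array(f['mount']); T=np.eye(4); T[:3,:3]=R.from_euler('xyz',s['tool_rot']).as_matrix(); T[:3,3]=s['position']
        C=T@M
        f['Rcw'],f['c']=C[:3,:3],C[:3,3]
    else:
        Rm=cv2.Rodrigues(np.array(f['rvec'],float))[0]; f['Rcw']=Rm.T; f['c']=-Rm.T@np.ravel(f['tvec'])
    return f
def pt(f,uv,z):
    uv=np.atleast_2d(np.array(uv,float)); d=np.c_[(uv[:,0]-f['cx'])/f['f'],(uv[:,1]-f['cy'])/f['f'],np.ones(len(uv))]@f['Rcw'].T
    return f['c']+d*((z-f['c'][2])/d[:,2])[:,None]
def proj(f,P):
    q=(np.atleast_2d(P)-f['c'])@f['Rcw']; return np.c_[f['cx']+f['f']*q[:,0]/q[:,2],f['cy']+f['f']*q[:,1]/q[:,2]]
def save(f,n,crop=None,s=1):
    im=f['pixels'][:,:,::-1]
    if crop: im=im[crop[1]:crop[3],crop[0]:crop[2]]
    cv2.imwrite('pics/'+n,cv2.resize(im,None,fx=s,fy=s,interpolation=cv2.INTER_CUBIC))
import pickle
E
python3 - <<'E'
from h import *
s=bot.observe(); print({k:np.round(v,3) for k,v in s.items()})
for n in ('top','scene'):
    f=cam(n); pickle.dump(f,open(n+'.pkl','wb')); save(f,n+'0.png',s=1.5); print(n,f['c'].round(3),f['f'],f['Rcw'].round(3).tolist())
E
```

```text
{'clock': np.float64(0.0), 'qpos': array([ 1.174,  0.522, -0.036,  1.6  ,  0.021,  1.021, -0.113]), 'qd': array([-0.001, -0.001,  0.001, -0.001,  0.   ,  0.   ,  0.001]), 'joint_efforts': array([ 3.0000e-03, -9.2709e+01,  1.9800e+00, -3.6993e+01,  1.8000e-02,
        8.0000e-03, -0.0000e+00]), 'position': array([ 0.2  , -0.592,  0.196]), 'tool_rot': array([-3.14 ,  0.   ,  0.327]), 'force': array([ 0.143,  0.9  , -0.771]), 'moment': array([ 0.002, -0.005, -0.069]), 'finger_force': np.float64(0.0), 'grip_width': np.float64(0.085)}
top [ 0.385 -0.066  1.432] 457.9157167394534 [[-0.017, -0.986, 0.163], [-1.0, 0.018, 0.006], [-0.009, -0.163, -0.987]]
scene [ 0.929 -0.407  0.782] 372.7934124014261 [[0.733, 0.555, -0.394], [0.681, -0.596, 0.426], [0.002, -0.58, -0.814]]
```

View pics/top0.png

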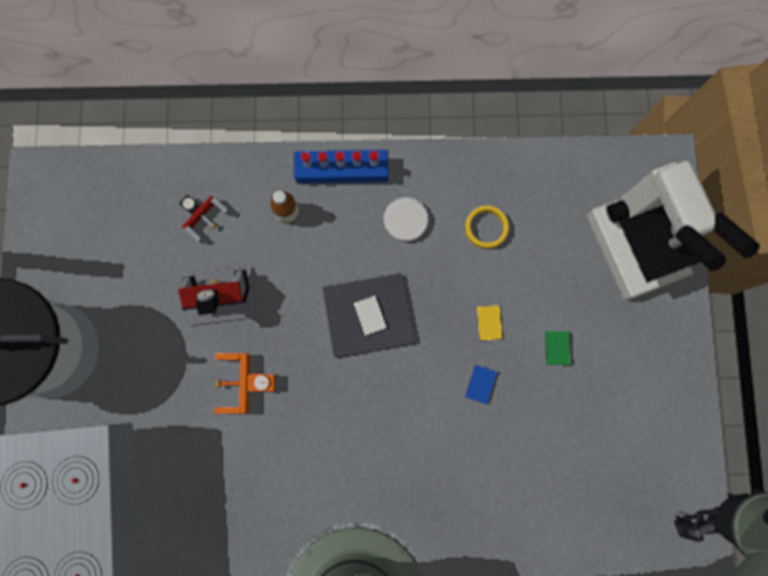

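View pics/scene0.png

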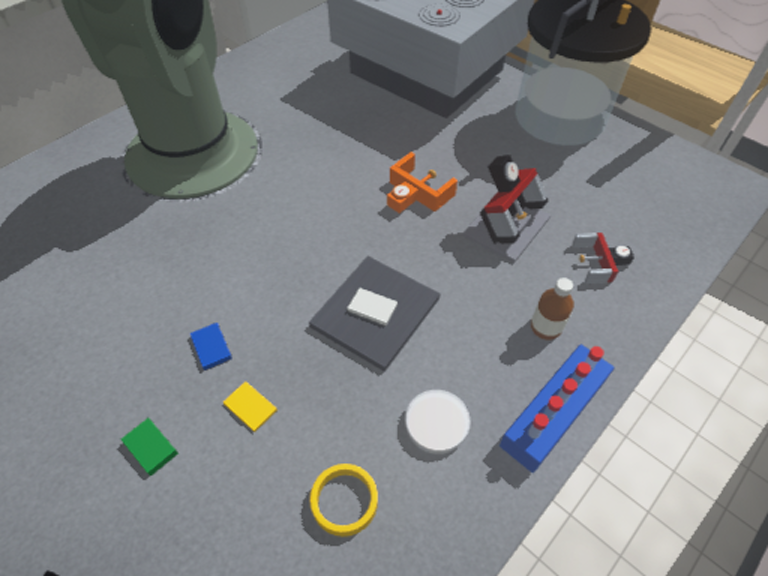

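The top view shows the blue plate at (481,384), white plate on the stage at (370,315), and the red/black gauge in its rest at (210,293); the orange one and the small red one are the look-alikes. I'll measure these.

```bash
cat >> h.py <<'E'
def edge_rect(f,mask,z):
    """fit rect to mask contour back-projected on plane z: centre, sizes, angle of the long side (world, rad)"""
    cs=cv2.findContours(mask.astype(np.uint8),cv2.RETR_EXTERNAL,cv2.CHAIN_APPROX_NONE)[0]
    c=max(cs,key=cv2.contourArea)[:,0,:]
    P=pt(f,c,z)[:,:2]; (cx,cy),(w,h),a=cv2.minAreaRect((P*1000).astype(np.float32))
    if w<h: w,h,a=h,w,a+90
    return np.array([cx,cy,w,h]).round(1),round((a+90)%180-90,1)
def masks(f):
    hsv=cv2.cvtColor(f['pixels'],cv2.COLOR_RGB2HSV); h,s,v=[hsv[...,i].astype(int) for i in range(3)]
    return dict(blue=(h>105)&(h<125)&(s>150),white=(s<60)&(v>160),yellow=(h>20)&(h<32)&(s>150),green=(h>45)&(h<75)&(s>120),red=((h<6)|(h>174))&(s>150)&(v>50),dark=(v<70)&(s<90))
E
python3 - <<'E'
from h import *
win={'top':dict(blue=(300,235,340,275),white=(225,190,270,230),yellow=(310,195,345,235),green=(355,210,390,250)),
'scene':dict(blue=(115,205,165,255),white=(220,180,275,225),yellow=(140,245,190,295),green=(75,270,125,320))}
Z=dict(blue=.012,white=.026,yellow=.008,green=.016)
for n in win:
    f=pickle.load(open(n+'.pkl','rb')); m=masks(f)
    for k,w in win[n].items():
        mm=np.zeros_like(m[k]); mm[w[1]:w[3],w[0]:w[2]]=m[k][w[1]:w[3],w[0]:w[2]]
        print(n,k,*edge_rect(f,mm,Z[k]))
f=pickle.load(open('top.pkl','rb'));save(f,'gt.png',(110,120,290,250),4)
f=pickle.load(open('scene.pkl','rb'));save(f,'gs.png',(300,90,380,190),6)
c=np.array([[324,287],[405,275],[418,344],[336,356]])/1.5
P=pt(pickle.load(open('top.pkl','rb')),c,.016);print(P.round(3),P.mean(0))
E
```

```text
top blue [ 415.1 -261.7   67.8   45.1] -19.6
top white [559.2 -36.7  66.9  43.1] 17.6
top yellow [ 541.4 -285.    68.7   45.8] 3.4
top green [ 486.4 -421.9   64.7   46.9] -1.0
scene blue [ 417.9 -262.4   74.9   45. ] -19.4
scene white [559.4 -35.7  70.5  46.4] 18.4
scene yellow [ 542.6 -284.8   70.9   46.2] 2.6
scene green [ 490.6 -422.1   75.7   45.7] -1.0
[[ 0.621  0.058  0.016]
 [ 0.643 -0.112  0.016]
 [ 0.498 -0.136  0.016]
 [ 0.476  0.034  0.016]] [ 0.55949051 -0.03915661  0.016     ]
```

View pics/gt.png

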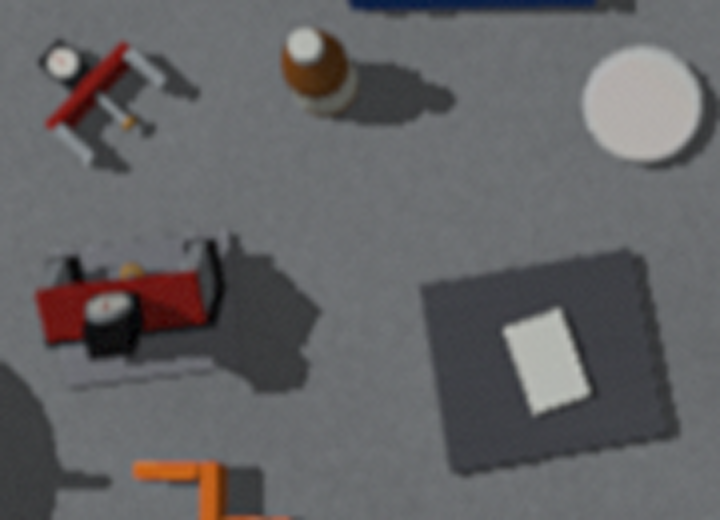

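View pics/gs.png

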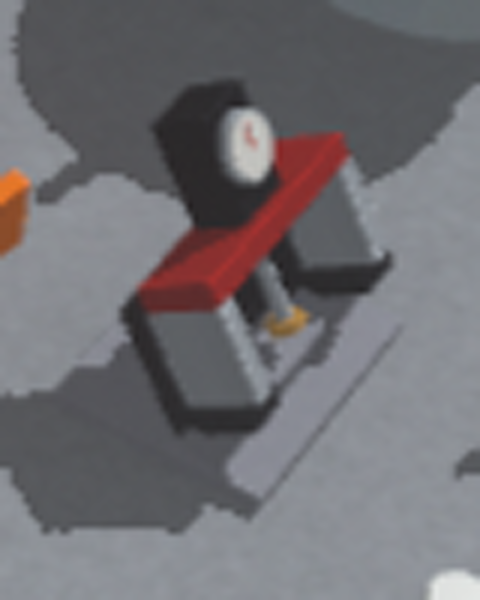

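The crops show the gauge leaning in its rest: bridge from (40,310) to (210,285) in the top crop, handle with dial at (110,315). It tilts toward the robot, roughly square to world axes. Next I'll look over the white plate with the wrist camera.

>>> jog_arm(motion=[[0.96, -0.76, 0, 0, 1], [0.96, -0.76, 0, 0, 1], [0.96, -0.76, 0, 0, 1], [0.96, -0.76, 0, 0, 1], [0.96, -0.76, 0, 0, 1], [0.96, -0.76, 0, 0, 1], [0.96, -0.76, 0, 0, 1], [0.96, -0.76, 0, 0, 1], [0.96, -0.76, 0, 0, 1]])

```text
clock: 1.0
position: [0.3807, -0.313, 0.196]
tool_rot: [-3.141, 0.0, 0.327]
force: [2.1, 0.0, 0.4]
grip_width: 0.0853
finger_force: 0.0
```

>>> jog_arm(motion=[[0.96, -0.76, 0, 0.16, 1], [0.96, -0.76, 0, 0, 1], [0.96, -0.76, 0, 0, 1], [0.96, -0.76, 0, 0, 1], [0.96, -0.76, 0, 0, 1], [0.96, -0.76, 0, 0, 1], [0.96, -0.76, 0, 0, 1], [0.96, -0.76, 0, 0, 1], [0.96, -0.76, 0, 0, 1], [0, 0, 0, 0, 1], [0, 0, 0, 0, 1]])

```text
clock: 2.1
position: [0.5629, -0.0382, 0.1956]
tool_rot: [-3.141, 0.001, 0.315]
force: [-0.3, -0.5, 0.5]
grip_width: 0.0852
finger_force: 0.0
```

```bash
python3 - <<'E'
from h import *
s=bot.observe(); print(s['position'].round(4) if hasattr(s['position'],'round') else s['position'],s['tool_rot'],s['qpos'])
f=cam('wrist'); pickle.dump(f,open('w1.pkl','wb')); save(f,'w1.png',s=1.5); print(np.array(f['mount']).round(3).tolist(),f['f'],f['c'])
print(edge_rect(f,masks(f)['white'],.026), proj(f,[.559,-.036,.026]))
E
```

```text
[ 0.5629 -0.0382  0.1956] [-3.14121436e+00  8.59646409e-04  3.15423904e-01] [ 0.13923364  0.43370675 -0.24000401  1.75446672  0.12129674  0.96877988
 -1.40366971]
[[-0.001, -0.95, -0.312, 0.081], [1.0, -0.001, -0.001, -0.0], [0.0, -0.312, 0.95, -0.177], [0.0, 0.0, 0.0, 1.0]] 290.89220656435845 [ 0.64032978 -0.01286339  0.3723817 ]
(array([502.4, -48.4, 688. , 473.4]), -72.0) [[255.92768346 169.47713977]]
```

View pics/w1.png

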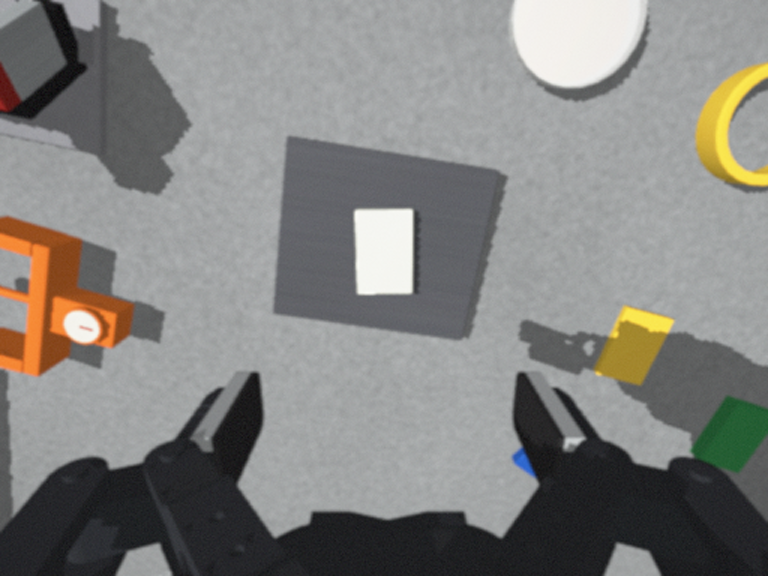

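The wrist view shows the white plate nearly aligned with the tool at (384,251), with the gripper fingers lower down. Now a sub-pixel fit, then blue.

```bash
cat >> h.py <<'E'
def plate(f,win,kind,z):
    """sub-pixel rectangle of a plate's top face: centre, long/short, angle"""
    x0,y0,x1,y1=win; im=cv2.resize(f['pixels'][y0:y1,x0:x1].astype(np.float32),None,fx=8,fy=8,interpolation=cv2.INTER_LINEAR)
    g=im.mean(2) if kind=='white' else im[...,2]-im[...,0]
    t=(np.percentile(g,5)+np.percentile(g,98))/2
    c=max(cv2.findContours((g>t).astype(np.uint8),cv2.RETR_EXTERNAL,cv2.CHAIN_APPROX_NONE)[0],key=cv2.contourArea)[:,0,:]
    uv=(c+.5)/8-.5+[x0,y0]; P=pt(f,uv,z)[:,:2]*1000
    (cx,cy),(w,h),a=cv2.minAreaRect(P.astype(np.float32))
    M=cv2.moments(P.astype(np.float32)); cm=[M['m10']/M['m00'],M['m01']/M['m00']]
    if w<h: w,h,a=h,w,a+90
    m2=np.array([[M['mu20'],M['mu11']],[M['mu11'],M['mu02']]]); v=np.linalg.eigh(m2)[1][:,1]
    return dict(rect=np.round([cx,cy,w,h],1),ang=round((a+90)%180-90,2),cen=np.round(cm,1),ang2=round((np.degrees(np.arctan2(v[1],v[0]))+90)%180-90,2))
def tool(p,pos,yaw):  # world xy -> tool xy
    d=np.array(p)-pos; c,s=np.cos(yaw),np.sin(yaw); return np.array([c*d[0]+s*d[1],s*d[0]-c*d[1]])
E
python3 - <<'E'
from h import *
f=pickle.load(open('w1.pkl','rb')); r=plate(f,(225,128,290,208),'white',.026); print(r)
print('white in tool mm',tool(r['cen'],np.array([562.9,-38.2]),.3154))
# move to blue: target TCP so blue seen at same tool place
yaw=np.radians(-19.6); tb=tool(np.array(r['cen']),np.array([562.9,-38.2]),.3154)
p=np.array([416.5,-262])-np.array([tb[0]*np.cos(yaw)+tb[1]*np.sin(yaw),tb[0]*np.sin(yaw)-tb[1]*np.cos(yaw)])
print('blue hover',p, 'd tool units at yaw .315',tool(p,np.array([562.9,-38.2]),.3154)/30,'turn',(.3154-yaw)/.08)
E
```

```text
{'rect': array([560.2, -35. ,  71.6,  46.9]), 'ang': 18.49, 'cen': array([560.4, -35. ]), 'ang2': np.float64(18.3)}
white in tool mm [-1.38405129 -3.81764352]
blue hover [ 416.52322132 -266.06072171] d tool units at yaw .315 [-6.99460063  5.70717635] turn 8.218556667386109
```

>>> jog_arm(motion=[[-0.875, 0.714, 0.06, 0, 1], [-0.875, 0.714, 0.06, 0, 1], [-0.875, 0.714, 0.06, 0, 1], [-0.875, 0.714, 0.06, 0, 1], [-0.875, 0.714, 0.06, 0, 1], [-0.875, 0.714, 0.06, 0, 1], [-0.875, 0.714, 0.06, 0, 1], [-0.875, 0.714, 0.05, 0, 1]])

```text
clock: 2.95
position: [0.4143, -0.2687, 0.1821]
tool_rot: [3.141, 0.0, 0.312]
force: [0.4, -0.5, 0.1]
grip_width: 0.0855
finger_force: 0.0
```

>>> jog_arm(motion=[[0, 0, 0, 0.91, 1], [0, 0, 0, 0.91, 1], [0, 0, 0, 0.91, 1], [0, 0, 0, 0.91, 1], [0, 0, 0, 0.91, 1], [0, 0, 0, 0.91, 1], [0, 0, 0, 0.91, 1], [0, 0, 0, 0.91, 1], [0, 0, 0, 0.94, 1], [0, 0, 0, 0, 1], [0, 0, 0, 0, 1]])

```text
clock: 4.05
position: [0.4156, -0.2672, 0.1821]
tool_rot: [3.141, 0.0, -0.342]
force: [-0.2, 0.2, -0.1]
grip_width: 0.0851
finger_force: 0.0
```

```bash
python3 - <<'E'
from h import *
s=bot.observe(); print(s['position'],s['tool_rot'],s['qpos'])
f=cam('wrist'); pickle.dump(f,open('w2.pkl','wb')); save(f,'w2.png')
uv=proj(f,[.4165,-.262,.012])[0].astype(int); print(uv)
r=plate(f,(uv[0]-33,uv[1]-42,uv[0]+33,uv[1]+42),'blue',.012); print(r)
print(tool(r['cen'],1000*np.array(s['position'][:2]),s['tool_rot'][2]))
E
```

```text
[ 0.41564578 -0.26717691  0.18206941] [ 3.14143779e+00  2.39988454e-05 -3.42352563e-01] [ 0.4751546   0.33266241 -0.03011715  1.95222684  0.01321808  0.85689436
 -1.47511662]
[254 167]
{'rect': array([ 416.6, -260.9,   69.8,   45.7]), 'ang': -19.42, 'cen': array([ 416.6, -260.9]), 'ang2': np.float64(-19.31)}
[-1.20834152 -6.23298301]
```

>>> jog_arm(motion=[[-0.04, -0.21, 0.7, -0.05, 1], [0, 0, 1, 0, 1], [0, 0, 1, 0, 1], [0, 0, 1, 0, 1], [0, 0, 1, 0, 1], [0, 0, 0.8, 0, 1], [0, 0, 0.35, 0, 1], [0, 0, 0.15, 0, 1], [0, 0, 0, 0, 1]])

```text
clock: 5.0
position: [0.4173, -0.2606, 0.0023]
tool_rot: [-3.142, -0.0, -0.339]
force: [0.7, -0.1, 0.3]
grip_width: 0.0852
finger_force: 0.0
```

>>> jog_arm(motion=[[0, 0, 0, 0, 0.5], [0, 0, 0, 0, 0.45], [0, 0, 0, 0, 0.4], [0, 0, 0, 0, 0.4], [0, 0, 0, 0, 0.4], [0, 0, 0, 0, 0.4]], newtons=40)

```text
clock: 5.6
position: [0.4172, -0.2604, 0.0021]
tool_rot: [-3.142, -0.0, -0.34]
force: [0.3, 0.4, -1.0]
grip_width: 0.0342
finger_force: 0.0
```

```bash
python3 - <<'E'
from h import *
f=cam('wrist'); save(f,'w3.png',s=1.5)
E
```

```text
(no output)
```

View pics/w3.png

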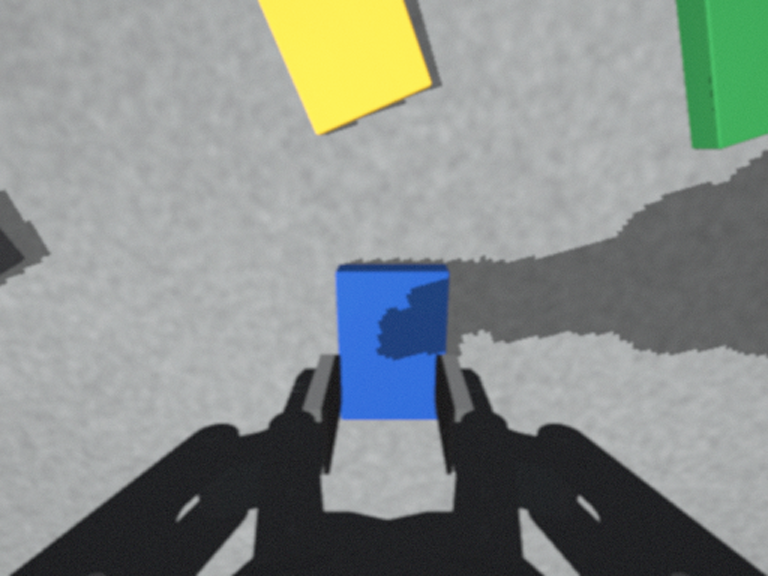

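The plate is between the fingers, but they closed to 34 mm without touching it, so the tips are higher than the stated TCP suggests. From this picture I estimate about 35–40 mm behind it. I'll reopen and feel my way down.

>>> jog_arm(motion=[[0, 0, 0, 0, 0.75], [0, 0, 0, 0, 0.75], [0, 0, 0, 0, 0.75], [0, 0, 0.1, 0, 0.75], [0, 0, 0.1, 0, 0.75], [0, 0, 0, 0, 0.75]])

```text
clock: 6.25
position: [0.4169, -0.2602, -0.0045]
tool_rot: [-3.141, 0.001, -0.34]
force: [-0.4, -0.6, 0.7]
grip_width: 0.0642
finger_force: 0.0
```

```bash
python3 - <<'E'
from h import *
s=bot.observe(); print(s['position'],s['force'])
f=cam('scene'); pickle.dump(f,open('s2.pkl','wb')); print(proj(f,[.417,-.26,.006]), f['cx'],f['cy']); save(f,'s2.png',(70,160,220,270),5)
E
```

```text
[ 0.41691763 -0.2602403  -0.00449891] [-0.44156147 -0.57792632  0.73951078]
[[141.10014118 230.51414793]] 256.20530729204097 197.65981403068716
```

View pics/s2.png

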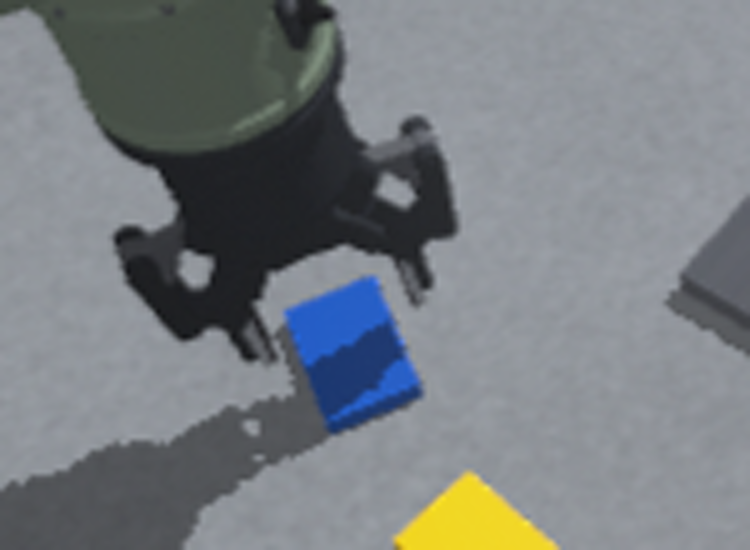

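The fingers straddle the blue plate with their tips at crop (265,358) and (418,300), visibly above the bench.

```bash
python3 - <<'E'
from h import *
f=pickle.load(open('s2.pkl','rb')); yaw=-.34; c,s=np.cos(yaw),np.sin(yaw)
X=np.array([c,s,0]);Y=np.array([s,-c,0]);p=np.array([.417,-.2602,-.0045])
obs=np.array([[265,358],[418,300]])/5+[70,160]; print(obs)
for x in (.011,0):
  for b in (0,.01,.02,.03,.04,.05):
    print(x,b,(proj(f,[p+x*X+.034*Y+[0,0,b],p+x*X-.034*Y+[0,0,b]])).round(1).tolist())
E
```

```text
[[123.  231.6]
 [153.6 220. ]]
0.011 0 [[129.7, 242.0], [157.0, 230.6]]
0.011 0.01 [[128.6, 240.0], [156.1, 228.5]]
0.011 0.02 [[127.4, 237.9], [155.2, 226.4]]
0.011 0.03 [[126.2, 235.8], [154.3, 224.2]]
0.011 0.04 [[125.0, 233.6], [153.4, 222.0]]
0.011 0.05 [[123.7, 231.4], [152.4, 219.7]]
0 0 [[128.4, 238.5], [155.6, 227.2]]
0 0.01 [[127.2, 236.4], [154.7, 225.1]]
0 0.02 [[126.0, 234.3], [153.7, 222.9]]
0 0.03 [[124.8, 232.1], [152.8, 220.7]]
0 0.04 [[123.6, 230.0], [151.9, 218.5]]
0 0.05 [[122.4, 227.7], [150.9, 216.2]]
```

>>> jog_arm(motion=[[0, 0, 0.2, 0, 0.75], [0, 0, 0.2, 0, 0.75], [0, 0, 0.2, 0, 0.75], [0, 0, 0.2, 0, 0.75], [0, 0, 0, 0, 0.75]])

```text
clock: 6.8
position: [0.4167, -0.2601, -0.0289]
tool_rot: [-3.141, 0.001, -0.34]
force: [-0.4, -1.0, 0.1]
grip_width: 0.0639
finger_force: 0.0
```

>>> jog_arm(motion=[[0, 0, 0.07, 0, 0.75], [0, 0, 0.07, 0, 0.75], [0, 0, 0, 0, 0.75]])

```text
clock: 7.1
position: [0.4171, -0.2604, -0.0323]
tool_rot: [-3.142, 0.0, -0.34]
force: [0.2, 0.0, 0.2]
grip_width: 0.0642
finger_force: 0.0
```

```bash
python3 - <<'E'
from h import *
s=bot.observe(); print(s['position'],s['force'])
f=cam('scene'); pickle.dump(f,open('s3.pkl','wb'))
g=pickle.load(open('s2.pkl','rb'))
# track finger tips: template match from s2 to s3
for u,v in [(123,231.6),(153.6,220)]:
    t=g['pixels'][int(v)-12:int(v)+2,int(u)-5:int(u)+4]; w=f['pixels'][int(v)-17:int(v)+18,int(u)-10:int(u)+12]
    r=cv2.matchTemplate(w,t,cv2.TM_CCOEFF_NORMED); _,m,_,l=cv2.minMaxLoc(r); print(m,np.array(l)-5)
E
```

```text
[ 0.41710245 -0.2603853  -0.03234235] [0.23329434 0.01759197 0.20035461]
0.652533233165741 [3 6]
0.8398987054824829 [3 6]
```

>>> jog_arm(motion=[[0, 0, 0.07, 0, 0.75], [0, 0, 0, 0, 0.75]])

```text
clock: 7.35
position: [0.4172, -0.2604, -0.0344]
tool_rot: [-3.142, 0.0, -0.34]
force: [-1.2, -0.2, 0.3]
grip_width: 0.0636
finger_force: 0.0
```

>>> jog_arm(motion=[[0, 0, 0.05, 0, 0.75], [0, 0, 0, 0, 0.75]])

```text
clock: 7.55
position: [0.4171, -0.2604, -0.0359]
tool_rot: [-3.142, 0.0, -0.34]
force: [1.2, 0.1, -0.1]
grip_width: 0.064
finger_force: 0.0
```

>>> jog_arm(motion=[[0, 0, 0, 0, 0.6], [0, 0, 0, 0, 0.5], [0, 0, 0, 0, 0.45], [0, 0, 0, 0, 0.45]], newtons=25)

```text
clock: 7.95
position: [0.4172, -0.2604, -0.0357]
tool_rot: [-3.142, 0.0, -0.34]
force: [-1.7, 0.7, 5.8]
grip_width: 0.0455
finger_force: 25.7
```

>>> jog_arm(motion=[[0, 0, 0, 0, 0.6], [0, 0, -0.09, 0, 0.6], [0, 0, 0, 0, 0.5], [0, 0, 0, 0, 0.45], [0, 0, 0, 0, 0.4], [0, 0, 0, 0, 0.4]], newtons=40)

```text
clock: 8.55
position: [0.4172, -0.2604, -0.0326]
tool_rot: [3.142, -0.0, -0.34]
force: [-3.2, 1.7, 14.7]
grip_width: 0.0448
finger_force: 38.9
```

>>> jog_arm(motion=[[0, 0, -0.5, 0, 0.4], [0, 0, -1, 0, 0.4], [0, 0, -1, 0, 0.4], [0, 0, -1, 0, 0.4], [0, 0, 0, 0, 0.4], [0, 0, 0, 0, 0.4]])

```text
clock: 9.15
position: [0.4174, -0.2605, 0.0722]
tool_rot: [3.141, -0.001, -0.34]
force: [-0.1, 0.8, -1.2]
grip_width: 0.0443
finger_force: 42.7
```

```bash
python3 - <<'E'
from h import *
s=bot.observe(); print(s['position'],s['tool_rot'],s['force'],s['grip_width'])
f=cam('wrist'); pickle.dump(f,open('w4.pkl','wb')); save(f,'w4.png',(190,140,320,330),3)
m=masks(f)['blue']; ys,xs=np.nonzero(m[140:330,190:320]); print(xs.min()+190,xs.max()+190,ys.min()+140,ys.max()+140,m[140:330,190:320].sum())
E
```

```text
[ 0.41738915 -0.26050761  0.07217454] [ 3.14148175e+00 -1.14109982e-03 -3.39643316e-01] [-0.11314024  0.78040536 -1.18156984] 0.04430054165907391
213 304 194 315 10499
```

View pics/w4.png

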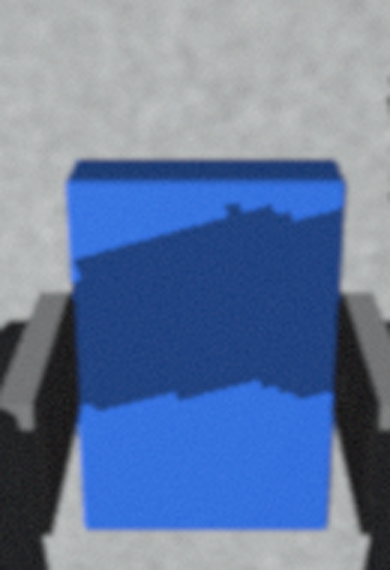

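The blue plate is held level and square in the pads: top-face corners at crop (69,180), (345,180), (328,528), (86,528). Now work out the carry.

```bash
python3 - <<'E'
from h import *
f=pickle.load(open('w4.pkl','rb')); uv=np.array([[69,180],[345,180],[328,528],[86,528]])/3+[190,140]
for z in (.112,.117,.122):
    P=pt(f,uv,z)[:,:2]*1000; T=np.array([tool(p,np.array([417.4,-260.5]),-.3396) for p in P]); print(z,T.round(1).tolist(),T.mean(0))
for off in ((-.4,0),):
    yaw=.3194; c,s=np.cos(yaw),np.sin(yaw); W=np.array([560.4,-35.])
    p=W-np.array([off[0]*c+off[1]*s,off[0]*s-off[1]*c]); print(p,tool(p,np.array([417.4,-260.5]),yaw)/30,(-.3396-yaw)/.08)
E
```

```text
0.112 [[32.0, -23.5], [31.9, 22.5], [-39.0, 22.7], [-39.0, -23.8]] [-3.52872542 -0.54720791]
0.117 [[33.7, -22.7], [33.7, 21.6], [-34.6, 21.8], [-34.6, -23.0]] [-0.45272487 -0.55360883]
0.122 [[35.5, -21.9], [35.5, 20.8], [-30.3, 21.0], [-30.2, -22.1]] [ 2.62327568 -0.56000976]
[560.77976959 -34.87440121] [ 6.89913151 -5.63978478] -8.2375
```

>>> jog_arm(motion=[[0, 0, 0, -0.92, 0.4], [0, 0, 0, -0.92, 0.4], [0, 0, 0, -0.92, 0.4], [0, 0, 0, -0.92, 0.4], [0, 0, 0, -0.92, 0.4], [0, 0, 0, -0.92, 0.4], [0, 0, 0, -0.92, 0.4], [0, 0, 0, -0.9, 0.4], [0, 0, 0, -0.9, 0.4]])

```text
clock: 10.1
position: [0.4165, -0.2599, 0.0706]
tool_rot: [-3.14, 0.001, 0.323]
force: [-0.3, 0.3, -1.1]
grip_width: 0.0447
finger_force: 42.7
```

>>> jog_arm(motion=[[0.862, -0.703, 0, 0, 0.4], [0.862, -0.703, 0, 0, 0.4], [0.862, -0.703, 0, 0, 0.4], [0.862, -0.703, 0, 0, 0.4], [0.862, -0.703, 0, 0, 0.4], [0.862, -0.703, 0, 0, 0.4], [0.862, -0.703, 0, 0, 0.4], [0.862, -0.703, 0, 0, 0.4], [0, 0, 0.9, 0, 0.4], [0, 0, 0.8, 0, 0.4], [0, 0, 0.4, 0, 0.4], [0, 0, 0, 0, 0.4]])

```text
clock: 11.3
position: [0.559, -0.0353, 0.0067]
tool_rot: [-3.14, 0.004, 0.32]
force: [-0.2, 0.2, -0.4]
grip_width: 0.0446
finger_force: 42.7
```

```bash
python3 - <<'E'
from h import *
s=bot.observe(); print(s['position'],s['tool_rot'],s['force'],s['grip_width'])
f=cam('wrist'); pickle.dump(f,open('w5.pkl','wb')); save(f,'w5.png',(200,170,320,250),6)
E
```

```text
[ 0.558977   -0.03526135  0.00669477] [-3.14019576  0.00375084  0.31958182] [-0.24512291  0.16352667 -0.40000856] 0.04457526663578972
```

View pics/w5.png

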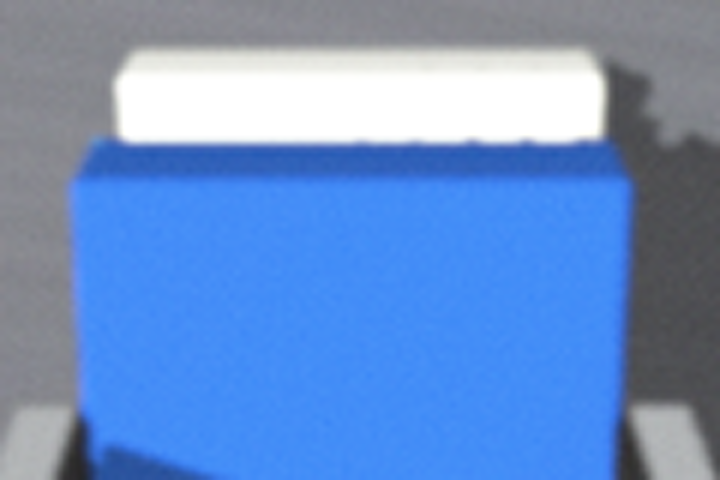

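The picture shows the white plate's top front edge at row 70 (x 113–605). The held blue plate is above it, with its bottom front edge at row 140 and top front edge at row 180 (x 72–632). The white plate still sticks out ahead of the blue one.

```bash
python3 - <<'E'
from h import *
f=pickle.load(open('w5.pkl','rb')); pos=np.array([559.0,-35.3]); g=lambda a:np.array(a)/6+[200,170]
for n,uv,zs in (('white',[[113,70],[605,70]],(.026,)),('bluetop',[[72,180],[632,180]],(.0513,.049)),('bluebot',[[93,140],[612,140]],(.0393,.037))):
  for z in zs:
    T=np.array([tool(p,pos,.3196) for p in pt(f,g(uv),z)[:,:2]*1000]); print(n,z,T.round(1).tolist(),T.mean(0).round(1))
r=plate(pickle.load(open('w1.pkl','rb')),(225,128,290,208),'white',.026); print(tool(np.array(r['cen']),pos,.3196)+[35,0])
E
```

```text
white 0.026 [[36.1, -22.5], [36.1, 23.6]] [36.1  0.6]
bluetop 0.0513 [[34.3, -22.6], [34.3, 22.4]] [34.3 -0.1]
bluetop 0.049 [[33.5, -23.0], [33.4, 22.8]] [33.5 -0.1]
bluebot 0.0393 [[33.7, -22.6], [33.6, 22.5]] [33.7 -0. ]
bluebot 0.037 [[32.9, -23.0], [32.9, 22.9]] [32.9 -0. ]
[36.42336169  0.15505323]
```

>>> jog_arm(motion=[[0.08, 0.02, 0, 0, 0.4], [0, 0, 0.2, 0, 0.4], [0, 0, 0.13, 0, 0.4], [0, 0, 0, 0, 0.4], [0, 0, 0, 0, 0.4]])

```text
clock: 11.85
position: [0.563, -0.0351, -0.0009]
tool_rot: [-3.142, 0.0, 0.32]
force: [0.2, -0.8, -1.1]
grip_width: 0.0447
finger_force: 42.7
```

```bash
cat >> h.py <<'E'
def ends(f,rows=(150,215),cols=(205,315)):
    """sub-pixel boundaries: per column the row where blue starts / white starts; per row the blue and white side edges"""
    a=cv2.resize(f['pixels'][rows[0]:rows[1],cols[0]:cols[1]].astype(np.float32),None,fx=6,fy=6,interpolation=cv2.INTER_LINEAR)
    bl=(a[...,2]-a[...,0])>50; wh=(a.min(2)>165)&~bl
    o=lambda i,o0:(i+.5)/6-.5+o0
    mid=slice(40*6,70*6); fb=np.median(o(bl[:,mid].argmax(0),rows[0]))
    fw=np.median(o(wh[:,mid].argmax(0),rows[0])) if wh[:,mid].any() else None
    def side(m,row):
        k=np.nonzero(m[int((row-rows[0]+.5)*6)])[0]; return (o(k[0],cols[0]),o(k[-1],cols[0])) if len(k) else None
    return fb,fw,bl,wh,side
E
python3 - <<'E'
from h import *
for n in ('w5',None):
    if n: f=pickle.load(open(n+'.pkl','rb'))
    else:
        s=bot.observe(); print(s['position'],s['tool_rot'],s['force']); f=cam('wrist'); pickle.dump(f,open('w6.pkl','wb'))
    fb,fw,bl,wh,side=ends(f); print(n,fb,fw)
    for r in range(172,212,2): print(r,'b',np.round(side(bl,r) or 0,1),'w',np.round(side(wh,r) or 0,1), f['pixels'][r,256])
E
```

```text
w5 193.41666666666666 177.41666666666666
172 b 0 w 0 [132 133 140]
174 b 0 w 0 [137 139 143]
176 b 0 w 0 [138 139 143]
178 b 0 w [221.6 297.6] [188 190 186]
180 b 0 w [220.1 299.1] [228 229 224]
182 b 0 w [218.6 299.9] [250 251 247]
184 b 0 w [218.2 300.4] [255 255 255]
186 b 0 w [218.4 300.4] [255 255 255]
188 b 0 w [218.4 300.2] [255 255 255]
190 b 0 w [218.6 300.1] [255 255 255]
192 b 0 w [219.1 299.8] [255 255 255]
194 b [214.1 302.4] w 0 [ 87 116 190]
196 b [213.1 303.2] w 0 [ 47  97 184]
198 b [212.1 304.2] w 0 [ 50 100 191]
200 b [210.8 305.4] w 0 [ 63 131 240]
202 b [210.4 305.6] w 0 [ 70 142 248]
204 b [210.6 305.4] w 0 [ 66 142 247]
206 b [210.9 305.4] w 0 [ 67 140 247]
208 b [211.1 305.2] w 0 [ 67 143 248]
210 b [211.1 305.2] w 0 [ 67 142 247]
[ 0.56298931 -0.03505459 -0.00094985] [-3.14156393e+00  7.88884305e-05  3.19552930e-01] [ 0.16189677 -0.78938026 -1.10649255]
None 192.91666666666666 187.25
172 b 0 w 0 [137 137 145]
174 b 0 w 0 [137 136 144]
176 b 0 w 0 [139 140 147]
178 b 0 w 0 [137 138 144]
180 b 0 w 0 [132 134 140]
182 b 0 w 0 [137 138 145]
184 b 0 w 0 [137 136 144]
186 b 0 w 0 [138 140 146]
188 b 0 w [218.1 297.1] [204 204 199]
190 b 0 w [216.8 298.2] [233 233 227]
192 b 0 w [216.9 297.6] [217 218 220]
194 b [213.9 302.4] w 0 [ 69 108 188]
196 b [212.9 303.4] w 0 [ 46  95 186]
198 b [211.9 304.2] w 0 [ 53 102 192]
200 b [210.8 305.4] w 0 [ 64 132 241]
202 b [210.6 305.6] w 0 [ 72 145 248]
204 b [210.6 305.6] w 0 [ 69 143 248]
206 b [210.8 305.4] w 0 [ 73 146 248]
208 b [210.9 305.2] w 0 [ 65 142 247]
210 b [211.1 305.1] w 0 [ 67 143 248]
```

```bash
python3 - <<'E'
from h import *
f=pickle.load(open('w6.pkl','rb')); s=dict(position=[.56299,-.03505,-.00095]); yaw=.31955; c,sn=np.cos(yaw),np.sin(yaw)
def w(x,y,z): return [s['position'][0]+(x*c+y*sn)/1e3, s['position'][1]+(x*sn-y*c)/1e3, z]
for x in (31,32,33,34): print(x,proj(f,[w(x,-23,.016),w(x,23,.016),w(x,-23,.026),w(x,23,.026)]).round(1).tolist())
for x in (32,33,34): 
  for z in (.027,.030,.033): print('blue',x,z,proj(f,[w(x,-23,z),w(x,23,z),w(x,-23,z+.012),w(x,23,z+.012)]).round(1).tolist())
for col in (240,270): print(f['pixels'][184:198,col].mean(1).round(0), f['pixels'][184:203,col,0])
for r in (189,190,191,192): print(r,f['pixels'][r,212:222].mean(1).round(0),f['pixels'][r,292:304].mean(1).round(0))
E
```

```text
31 [[218.9, 188.9], [298.7, 188.9], [216.5, 194.5], [301.1, 194.4]]
32 [[218.8, 187.3], [298.8, 187.2], [216.4, 192.7], [301.2, 192.6]]
33 [[218.7, 185.6], [298.8, 185.5], [216.3, 191.0], [301.3, 190.9]]
34 [[218.6, 183.9], [298.9, 183.9], [216.2, 189.2], [301.4, 189.1]]
blue 32 0.027 [[216.1, 193.3], [301.5, 193.2], [212.8, 200.8], [304.8, 200.8]]
blue 32 0.03 [[215.4, 195.1], [302.2, 195.0], [211.9, 202.9], [305.8, 202.8]]
blue 32 0.033 [[214.6, 196.9], [303.1, 196.8], [211.0, 205.1], [306.7, 205.0]]
blue 33 0.027 [[216.1, 191.5], [301.5, 191.4], [212.7, 199.0], [304.9, 198.9]]
blue 33 0.03 [[215.3, 193.3], [302.3, 193.2], [211.8, 201.0], [305.9, 200.9]]
blue 33 0.033 [[214.5, 195.1], [303.2, 195.0], [210.9, 203.1], [306.8, 203.0]]
blue 34 0.027 [[216.0, 189.8], [301.6, 189.7], [212.6, 197.1], [305.0, 197.0]]
blue 34 0.03 [[215.2, 191.5], [302.4, 191.4], [211.7, 199.1], [306.0, 199.0]]
blue 34 0.033 [[214.4, 193.3], [303.3, 193.2], [210.8, 201.2], [306.9, 201.1]]
[140. 139. 142. 156. 189. 222. 230. 228. 207. 157. 116. 112. 112. 112.] [138 136 141 153 189 223 232 231 204 132  61  51  50  51  51  57  60  67
  67]
[138. 137. 143. 163. 203. 226. 229. 230. 212. 162. 115. 110. 111. 113.] [135 133 140 163 205 227 231 232 208 139  62  49  49  51  52  57  65  64
  68]
189 [137. 139. 133. 136. 145. 161. 195. 219. 222. 224.] [224. 224. 225. 225. 219. 199. 167. 141. 131. 130. 130. 131.]
190 [140. 138. 136. 136. 148. 176. 218. 229. 229. 230.] [230. 231. 230. 229. 228. 215. 183. 142. 121. 105. 109. 123.]
191 [142. 141. 138. 142. 157. 190. 227. 232. 233. 230.] [231. 231. 231. 228. 225. 216. 185. 146. 110.  91.  89. 101.]
192 [140. 139. 140. 147. 159. 187. 211. 219. 218. 218.] [219. 218. 216. 209. 199. 187. 172. 141. 109.  87.  85.  85.]
```

>>> jog_arm(motion=[[-0.05, 0, 0, 0, 0.4], [0, 0, 0.12, 0, 0.4], [0, 0, 0, 0, 0.4], [0, 0, 0, 0, 0.4]])

```text
clock: 12.3
position: [0.5616, -0.0355, -0.0047]
tool_rot: [-3.141, 0.0, 0.32]
force: [0.3, 0.1, -0.6]
grip_width: 0.0444
finger_force: 42.7
```

```bash
cat > m.py <<'E'
from h import *
s=bot.observe(); print(np.round(s['position'],4),np.round(s['tool_rot'],4),np.round(s['force'],1)); f=cam('wrist'); pickle.dump(f,open('w7.pkl','wb'))
for col in (225,240,256,270,290): print(col,f['pixels'][182:204,col].mean(1).round(0).astype(int),f['pixels'][182:204,col,0])
for r in range(186,198): print(r,f['pixels'][r,208:224].mean(1).round(0).astype(int),f['pixels'][r,292:310].mean(1).round(0).astype(int))
pos=s['position']; yaw=s['tool_rot'][2]; c,sn=np.cos(yaw),np.sin(yaw)
def w(x,y,z): return [pos[0]+(x*c+y*sn)/1e3, pos[1]+(x*sn-y*c)/1e3, z]
for x in (32,33,34,35): print(x,'white',proj(f,[w(x,-23,.016),w(x,23,.016),w(x,-23,.026),w(x,23,.026)]).round(1).tolist())
for z in (.026,.028): print(z,'blue x=33',proj(f,[w(33,-23,z),w(33,23,z),w(33,-23,z+.012),w(33,23,z+.012)]).round(1).tolist())
E
python3 m.py
```

```text
[ 0.5616 -0.0355 -0.0047] [-3.1415e+00  2.0000e-04  3.1960e-01] [ 0.3  0.1 -0.6]
225 [143 141 137 139 150 182 220 230 231 235 229 178 122 111 111 112 115 129
 147 152 156 155] [140 139 133 136 148 183 222 231 233 237 228 156  71  49  47  50  50  54
  66  67  73  70]
240 [145 146 139 141 148 181 220 231 232 237 229 180 124 112 110 109 110 130
 146 152 153 155] [142 143 136 139 146 181 221 232 233 239 229 158  72  49  44  46  47  57
  65  68  70  71]
256 [140 142 143 142 149 179 219 230 233 236 232 182 122 108 114 111 116 129
 145 154 155 153] [137 139 140 140 145 179 221 231 234 237 231 161  73  43  52  49  53  55
  64  70  70  67]
270 [141 139 138 143 150 183 219 231 228 222 198 150 114 112 113 113 114 129
 146 153 152 155] [137 136 135 138 147 183 221 233 230 224 194 124  58  49  49  51  49  54
  64  69  66  71]
290 [137 136 135 141 145 177 219 230 230 234 235 186 126 110 113 112 115 129
 146 151 154 152] [133 132 131 138 142 177 221 231 231 235 235 167  77  46  50  49  51  56
  64  67  69  66]
186 [139 137 137 138 138 141 137 138 141 137 140 144 147 148 146 146] [144 148 146 143 14
[... 1396 characters left out ...]
113 112 111 110 112 109] [110 110 109 113 109 113 113 112 112 112 103  95  85  81  82  80  82  82]
197 [138 142 137 138 140 133 124 115 113 112 112 112 109 112 114 113] [113 113 111 116 110 115 112 110 112 113 107  99  91  83  82  83  83  79]
32 white [[217.9, 189.3], [299.6, 189.2], [215.4, 194.9], [302.2, 194.9]]
33 white [[217.8, 187.6], [299.7, 187.5], [215.3, 193.2], [302.3, 193.1]]
34 white [[217.8, 185.9], [299.8, 185.8], [215.2, 191.4], [302.4, 191.3]]
35 white [[217.7, 184.1], [299.9, 184.1], [215.2, 189.6], [302.4, 189.5]]
0.026 blue x=33 [[215.3, 193.2], [302.3, 193.1], [211.9, 200.9], [305.8, 200.8]]
0.028 blue x=33 [[214.8, 194.4], [302.8, 194.3], [211.3, 202.3], [306.4, 202.2]]
```

>>> jog_arm(motion=[[0.015, -0.013, 0.03, 0, 0.4], [0, 0, 0, 0, 0.4], [0, 0, 0, 0, 0.4]])

```text
clock: 12.65
position: [0.562, -0.035, -0.0055]
tool_rot: [-3.142, -0.0, 0.32]
force: [-0.2, -0.1, -0.6]
grip_width: 0.0447
finger_force: 42.7
```

>>> jog_arm(motion=[[0, 0, 0.03, 0, 0.4], [0, 0, 0, 0, 0.4], [0, 0, 0, 0, 0.4]])

```text
clock: 12.95
position: [0.5619, -0.035, -0.0064]
tool_rot: [-3.142, 0.0, 0.32]
force: [0.8, -0.2, -1.5]
grip_width: 0.044
finger_force: 42.7
```

```bash
python3 m.py | grep -v blue
```

```text
[ 0.5619 -0.035  -0.0064] [-3.1416  0.      0.3196] [ 0.8 -0.2 -1.5]
225 [144 142 144 141 140 142 148 180 219 231 219 167 119 114 111 114 116 129
 145 153 156 155] [141 139 142 140 137 139 146 180 221 232 216 143  66  52  49  52  52  56
  63  68  73  72]
240 [141 143 141 142 138 140 155 193 223 227 204 151 115 110 114 113 115 128
 147 154 155 153] [138 140 139 140 136 138 154 193 224 229 199 124  60  46  51  51  52  54
  66  70  71  69]
256 [140 141 141 142 146 143 155 192 222 230 216 166 120 112 111 114 116 131
 145 155 153 156] [137 138 138 139 142 140 153 192 224 232 212 141  66  49  48  52  51  58
  63  71  68  72]
270 [137 141 142 138 140 141 158 193 222 227 205 152 115 109 111 114 115 133
 146 154 154 153] [134 137 139 135 136 138 156 194 224 229 200 125  61  45  48  52  51  59
  64  71  70  69]
290 [140 135 136 135 137 140 153 193 221 224 199 153 119 112 111 110 115 131
 146 153 153 154] [136 131 132 133 134 138 150 194 223 226 195 125  65  50  49  47  50  58
  64  69  68  70]
186 [137 140 141 137 138 139 140 141 140 137 138 139 137 138 138 140] [136 136 135 136 135 136 135 13
[... 1222 characters left out ...]
0 134 125 114 114 110 110 112 111 108 111] [109 110 109 111 110 111 109 109 112 107  98  88  83  84  84  83  82  84]
196 [139 141 139 134 137 137 130 118 115 114 113 113 111 113 111 114] [111 111 109 109 111 110 114 112 111 112 104  92  86  84  80  83  82  82]
197 [138 141 138 140 139 136 123 117 112 114 110 112 114 113 113 112] [111 115 113 111 114 114 112 113 111 114 104  99  90  81  83  82  84  84]
32 white [[217.5, 190.2], [300.1, 190.1], [215.0, 196.0], [302.7, 195.9]]
33 white [[217.4, 188.5], [300.1, 188.4], [214.9, 194.2], [302.7, 194.1]]
34 white [[217.4, 186.7], [300.2, 186.6], [214.8, 192.3], [302.8, 192.3]]
35 white [[217.3, 185.0], [300.3, 184.9], [214.7, 190.5], [302.9, 190.4]]
```

>>> jog_arm(motion=[[-0.006, -0.006, 0.02, 0, 0.4], [0, 0, 0, 0, 0.4], [0, 0, 0, 0, 0.4]])

```text
clock: 13.3
position: [0.5619, -0.035, -0.0065]
tool_rot: [3.141, -0.0, 0.319]
force: [-1.4, -0.2, 10.7]
grip_width: 0.0445
finger_force: 43.8
```

>>> jog_arm(motion=[[0, 0, 0.03, 0, 0.4], [0, 0, 0, 0, 0.4], [0, 0, 0, 0, 0.4]])

```text
clock: 13.6
position: [0.562, -0.035, -0.0066]
tool_rot: [3.141, -0.001, 0.319]
force: [-7.7, -0.5, 28.7]
grip_width: 0.0447
finger_force: 45.7
```

>>> jog_arm(motion=[[0, 0, -0.04, 0, 0.4], [0, 0, 0, 0, 0.4], [0, 0, 0, 0, 0.6], [0, 0, 0, 0, 0.7], [0, 0, 0, 0, 0.75], [0, 0, 0, 0, 0.75]])

```text
clock: 14.2
position: [0.5616, -0.0349, -0.0068]
tool_rot: [-3.141, 0.0, 0.32]
force: [-0.1, -1.1, 0.0]
grip_width: 0.0636
finger_force: 0.0
```

>>> jog_arm(motion=[[0, 0, -0.3, 0, 0.75], [0, 0, -0.8, 0, 0.75], [0, 0, -1, 0, 0.75], [0, 0, -1, 0, 0.75], [0, 0, -1, 0, 0.8], [0, 0, -1, 0, 0.8], [0, 0, -1, 0, 0.8], [0, 0, 0, 0, 0.8], [0, 0, 0, 0, 0.8]])

```text
clock: 15.1
position: [0.5618, -0.035, 0.1771]
tool_rot: [3.141, -0.001, 0.32]
force: [0.3, -0.1, -1.1]
grip_width: 0.0687
finger_force: 0.0
```

```bash
python3 - <<'E'
from h import *
s=bot.observe(); print(s['position'],s['tool_rot'])
f=cam('wrist'); pickle.dump(f,open('w8.pkl','wb'))
uv=proj(f,[.5604,-.035,.038])[0].astype(int); print(uv); win=(uv[0]-38,uv[1]-48,uv[0]+38,uv[1]+48)
print(plate(f,win,'blue',.038))
x0,y0,x1,y1=win
im=f['pixels'].astype(int); print((im.min(2)[y0:y1,x0:x1]>180).sum(), np.argwhere(im.min(2)[y0:y1,x0:x1]>180).min(0)+[y0,x0] if (im.min(2)[y0:y1,x0:x1]>180).any() else '',np.argwhere(im.min(2)[y0:y1,x0:x1]>180).max(0)+[y0,x0])
save(f,'pile.png',(win[0]-4,win[1]-6,win[2]+4,win[3]+2),5)
E
```

```text
[ 0.56181883 -0.03495706  0.177112  ] [ 3.14107035e+00 -1.25102992e-03  3.19509654e-01]
[258 174]
{'rect': array([561.7, -34.4,  70.1,  46.3]), 'ang': 18.24, 'cen': array([561.7, -34.5]), 'ang2': np.float64(18.22)}Traceback (most recent call last):
  File "<stdin>", line 7, in <module>
    return umr_maximum(a, axis, None, out, keepdims, initial, where)
ValueError: zero-size array to reduction operation maximum which has no identity
```

```bash
python3 - <<'E'
from h import *
f=pickle.load(open('w8.pkl','rb'));
for c in (245,258,270): print(c,[tuple(int(v) for v in p) for p in f['pixels'][130:152,c]])
for c in (245,258,270): print(c,[tuple(int(v) for v in p) for p in f['pixels'][198:216,c]])
for r in (160,175,190): print(r,[tuple(int(v) for v in p) for p in f['pixels'][r,228:242]],'R',[tuple(int(v) for v in p) for p in f['pixels'][r,276:292]])
g=pickle.load(open('w1.pkl','rb'))
for c in (256,): print('w1',[tuple(int(v) for v in p) for p in g['pixels'][128:150,c]])
E
```

```text
245 [(108, 108, 114), (108, 109, 113), (107, 106, 112), (104, 105, 112), (104, 105, 110), (106, 105, 109), (106, 107, 113), (106, 107, 113), (109, 112, 117), (107, 107, 112), (112, 113, 120), (102, 110, 129), (73, 96, 152), (49, 97, 187), (56, 112, 217), (54, 114, 221), (54, 115, 221), (57, 118, 222), (54, 116, 221), (53, 116, 220), (58, 120, 223), (57, 118, 222)]
258 [(109, 109, 117), (107, 109, 112), (105, 108, 112), (106, 106, 110), (109, 108, 115), (107, 109, 116), (108, 108, 112), (106, 108, 114), (107, 107, 113), (107, 110, 113), (114, 117, 120), (109, 114, 131), (78, 100, 156), (48, 94, 188), (54, 109, 216), (54, 113, 221), (58, 116, 222), (54, 116, 221), (51, 113, 221), (58, 119, 223), (53, 114, 221), (53, 114, 221)]
270 [(106, 107, 113), (106, 107, 110), (105, 106, 112), (103, 105, 112), (104, 105, 109), (104, 105, 113), (107, 106, 115), (106, 107, 113), (108, 109, 114), (106, 108, 112), (108, 110, 116), (104, 108, 127), (73, 95, 154), (46, 92, 184), (50, 107, 213), (60, 116, 222), (57, 115, 221), (55, 116, 220), (55, 116, 220), (57, 116, 221), (54, 115, 220), (58, 117, 222)
[... 2008 characters left out ...]
, 103, 108), (95, 101, 123), (78, 100, 164), (61, 108, 207), (54, 113, 220), (54, 113, 220)] R [(51, 109, 216), (49, 102, 199), (51, 84, 157), (62, 72, 105), (63, 64, 71), (63, 62, 67), (62, 64, 66), (65, 65, 69), (60, 63, 64), (62, 62, 65), (61, 62, 63), (66, 67, 69), (75, 74, 78), (87, 88, 92), (101, 105, 108), (105, 108, 111)]
w1 [(101, 103, 108), (98, 100, 104), (99, 100, 105), (95, 98, 105), (99, 102, 107), (100, 101, 108), (96, 98, 103), (98, 99, 105), (100, 100, 105), (101, 101, 106), (123, 123, 125), (178, 180, 174), (229, 230, 223), (243, 244, 239), (246, 246, 242), (245, 246, 241), (245, 246, 241), (245, 246, 241), (245, 246, 241), (245, 246, 241), (244, 245, 241), (245, 245, 241)]
```

No white shows at the front edge, and the fit puts blue about 1.2 mm too far along tool x. I'll regrip and shift it back.

>>> jog_arm(motion=[[0, 0, 1, 0, 0.75], [0, 0, 1, 0, 0.75], [0, 0, 1, 0, 0.75], [0, 0, 1, 0, 0.75], [0, 0, 1, 0, 0.75], [0, 0, 0.7, 0, 0.75], [0, 0, 0.35, 0, 0.75], [0, 0, 0, 0, 0.75], [0, 0, 0, 0, 0.6]])

```text
clock: 16.05
position: [0.5619, -0.0349, -0.0048]
tool_rot: [3.142, -0.0, 0.32]
force: [-0.4, 0.4, 0.7]
grip_width: 0.0523
finger_force: 0.0
```

>>> jog_arm(motion=[[0, 0, 0, 0, 0.5], [0, 0, 0, 0, 0.4], [0, 0, 0, 0, 0.4], [0, 0, 0, 0, 0.4], [0, 0, -0.1, 0, 0.4], [0, 0, 0, 0, 0.4]], newtons=30)

```text
clock: 16.65
position: [0.5621, -0.035, -0.0015]
tool_rot: [3.141, -0.001, 0.319]
force: [0.4, -0.0, -1.5]
grip_width: 0.0447
finger_force: 30.8
```

>>> jog_arm(motion=[[-0.04, 0, 0, 0, 0.4], [0, 0, 0, 0, 0.4], [0, 0, 0, 0, 0.4]])

```text
clock: 16.95
position: [0.5605, -0.0353, -0.0023]
tool_rot: [-3.142, 0.0, 0.32]
force: [0.3, -0.4, -2.3]
grip_width: 0.0451
finger_force: 30.8
```

```bash
python3 m.py | head -6; python3 m.py | tail -6 | head -4
```

```text
[ 0.5605 -0.0353 -0.0023] [-3.1415e+00  1.0000e-04  3.1960e-01] [ 0.3 -0.4 -2.3]
225 [139 141 171 215 230 231 238 251 255 255 234 147 111 112 113 116 130 146
 153 153 155 154] [137 139 171 218 231 233 239 252 255 255 226 105  50  48  52  52  55  65
  68  69  72  71]
240 [143 140 171 216 229 232 238 251 255 255 234 148 115 112 112 116 130 146
 153 153 154 152] [139 137 171 218 230 233 240 252 255 255 226 105  53  49  50  51  55  64
32 white [[218.5, 188.0], [299.1, 187.9], [216.1, 193.5], [301.5, 193.4]]
33 white [[218.4, 186.3], [299.1, 186.2], [216.0, 191.7], [301.6, 191.6]]
34 white [[218.3, 184.6], [299.2, 184.5], [215.9, 189.9], [301.7, 189.9]]
35 white [[218.3, 182.9], [299.3, 182.8], [215.8, 188.2], [301.8, 188.1]]
```

```bash
python3 - <<'E'
from h import *
def rows(n,pos,x,zs,yaw=.3196):
    f=pickle.load(open(n+'.pkl','rb')); c,sn=np.cos(yaw),np.sin(yaw)
    print(n,x,[round(proj(f,[pos[0]+x*c/1e3,pos[1]+x*sn/1e3,z])[0][1],2) for z in zs])
# white front edge in tool x at each pose, from w7 estimate: white centre = W
for W in ([.5604,-.035],[.5597,-.0352]):
    for n,pos,yaw in (('w1',[.5629,-.0382],.3154),('w5',[.559,-.0353],.3196),('w7',[.5605,-.0353],.3196),('w8',[.5618,-.03496],.3195)):
        x=tool(np.array(W)*1e3,np.array(pos)*1e3,yaw)[0]+35; rows(n,pos,x,(.016,.026,.038),yaw)
        x-=70; rows(n,pos,x,(.016,.026,.038),yaw)
f=pickle.load(open('w1.pkl','rb')); print(f['pixels'][192:202,256,0]); 
E
```

```text
w1 33.61594870728497 [np.float64(138.13), np.float64(139.28), np.float64(140.74)]
w1 -36.38405129271503 [np.float64(192.83), np.float64(195.32), np.float64(198.49)]
w5 36.42336168865838 [np.float64(176.45), np.float64(181.14), np.float64(187.52)]
w5 -33.57663831134162 [np.float64(277.27), np.float64(286.54), np.float64(299.01)]
w7 34.999319935511636 [np.float64(182.91), np.float64(188.16), np.float64(195.37)]
w7 -35.000680064488364 [np.float64(287.49), np.float64(297.69), np.float64(311.47)]
w8 33.6582867080733 [np.float64(140.58), np.float64(141.84), np.float64(143.45)]
w8 -36.3417132919267 [np.float64(197.83), np.float64(200.57), np.float64(204.06)]
w1 32.888438690902575 [np.float64(138.73), np.float64(139.89), np.float64(141.37)]
w1 -37.111561309097425 [np.float64(193.36), np.float64(195.87), np.float64(199.06)]
w5 35.69597150226445 [np.float64(177.63), np.float64(182.38), np.float64(188.85)]
w5 -34.30402849773555 [np.float64(278.19), np.float64(287.51), np.float64(300.02)]
w7 34.2719297491177 [np.float64(184.14), np.float64(189.45), np.float64(196.76)]
w7 -35.7280702508823 [np.float64(288.45), np.float64(298.69), np.float64(312.52)]
w8 32.93089351946081 [np.float64(141.22), np.float64(142.49), np.float64(144.12)]
w8 -37.06910648053919 [np.float64(198.38), np.float64(201.14), np.float64(204.65)]
[246 246 240 210 140 104  98 100  99  99]
```

>>> jog_arm(motion=[[0.004, 0, 0.07, 0, 0.4], [0, 0, 0, 0, 0.4], [0, 0, 0.015, 0, 0.4], [0, 0, 0, 0, 0.4]])

```text
clock: 17.45
position: [0.5609, -0.0353, -0.0042]
tool_rot: [3.141, -0.0, 0.32]
force: [-4.4, 1.0, 14.7]
grip_width: 0.0445
finger_force: 32.4
```

Contact. I'll relieve it slightly, release, lift and measure again.

>>> jog_arm(motion=[[0, 0, -0.015, 0, 0.4], [0, 0, 0, 0, 0.55], [0, 0, 0, 0, 0.65], [0, 0, 0, 0, 0.75], [0, 0, 0, 0, 0.75], [0, 0, -0.3, 0, 0.75], [0, 0, -0.8, 0, 0.8], [0, 0, -1, 0, 0.8], [0, 0, -1, 0, 0.8], [0, 0, -1, 0, 0.8], [0, 0, -1, 0, 0.8], [0, 0, -1, 0, 0.8]])

```text
clock: 18.65
position: [0.5605, -0.0352, 0.1807]
tool_rot: [3.141, -0.001, 0.32]
force: [0.8, -1.0, -0.4]
grip_width: 0.0684
finger_force: 0.0
```

>>> jog_arm(motion=[[0, 0, 0, 0, 0.8], [0, 0, 0, 0, 0.8]])

```text
clock: 18.85
position: [0.5608, -0.0353, 0.1795]
tool_rot: [3.141, -0.001, 0.319]
force: [0.1, -0.2, -0.7]
grip_width: 0.0678
finger_force: 0.0
```

```bash
python3 - <<'E'
from h import *
s=bot.observe(); print(s['position'],s['tool_rot'])
f=cam('wrist'); pickle.dump(f,open('w9.pkl','wb'))
uv=proj(f,[.5604,-.035,.038])[0].astype(int); win=(uv[0]-38,uv[1]-48,uv[0]+38,uv[1]+48)
print(plate(f,win,'blue',.038))
for c in (245,258,270): print(c,[tuple(int(v) for v in p) for p in f['pixels'][136:150,c]])
t=cam('top'); pickle.dump(t,open('t2.pkl','wb'))
E
```

```text
[ 0.56081029 -0.03533166  0.17950546] [ 3.14103851e+00 -1.24695917e-03  3.19420591e-01]
{'rect': array([560.1, -35. ,  69.9,  46.3]), 'ang': 18.23, 'cen': array([560.1, -35. ]), 'ang2': np.float64(18.26)}
245 [(106, 107, 112), (109, 109, 115), (108, 107, 113), (121, 119, 122), (150, 149, 149), (155, 158, 163), (110, 125, 169), (54, 99, 188), (52, 111, 215), (55, 116, 221), (55, 116, 222), (53, 114, 220), (49, 113, 219), (59, 117, 222)]
258 [(103, 105, 110), (106, 108, 113), (106, 110, 115), (125, 125, 126), (159, 161, 157), (170, 173, 176), (121, 133, 174), (61, 101, 191), (51, 109, 216), (51, 112, 220), (52, 111, 220), (56, 115, 221), (54, 114, 221), (53, 116, 221)]
270 [(104, 106, 111), (103, 103, 107), (104, 105, 110), (119, 120, 122), (160, 160, 158), (173, 176, 179), (122, 135, 174), (59, 99, 189), (51, 109, 214), (55, 114, 220), (55, 115, 221), (53, 114, 220), (55, 114, 220), (56, 117, 221)]
```

The blue plate now sits at (560.1, −35.0) mm at 18.2°, against white's (560.1 ± 0.3, −35.0) at 18.3°, so the pile is flush to well under a millimetre. Next is the gauge: I'll fit its pose to the red bridge silhouette.

```bash
cat > gf.py <<'E'
from h import *
from scipy.optimize import minimize
def box(x,y,z): return np.array([[a,b,c] for a in x for b in y for c in z])/1e3
BR=box((-20,20),(-60,60),(50,64)); HA=box((-14,14),(-17,17),(64,118)); L1=box((-20,20),(48,60),(0,50)); L2=box((-20,20),(-60,-48),(0,50))
def world(p,P,tilt): return P@R.from_euler('xyz',[0,tilt,p[3]]).as_matrix().T+p[:3]   # p: feet point, yaw ; tilt<0 = top to -x
def hull(f,Q,im,val,s):
    uv=((proj(f,Q)-s[1])*s[0]); cv2.fillConvexPoly(im,cv2.convexHull(np.round(uv*16).astype(np.int32)),val,shift=4,lineType=cv2.LINE_AA)
def cost(p,views,tilt):
    c=0
    for f,red,s,w in views:
        im=np.zeros(red.shape,np.uint8); hull(f,world(p,BR,tilt),im,255,s)
        if f['c'][2]>0.2: hull(f,world(p,HA,tilt),im,0,s)
        a=cv2.GaussianBlur(im.astype(np.float32)/255,(0,0),3)-cv2.GaussianBlur(red.astype(np.float32),(0,0),3)
        c+=w*(a**2).sum()/max(red.sum(),1)
    return c
def view(f,win,w=1,sc=4):
    x0,y0,x1,y1=win; im=cv2.resize(f['pixels'][y0:y1,x0:x1],None,fx=sc,fy=sc,interpolation=cv2.INTER_LINEAR)
    h=cv2.cvtColor(im,cv2.COLOR_RGB2HSV).astype(int); red=((h[...,0]<8)|(h[...,0]>172))&(h[...,1]>130)&(h[...,2]>50)
    return f,cv2.morphologyEx(red.astype(np.uint8),cv2.MORPH_OPEN,np.ones((5,5))),(sc,np.array([x0-.5,y0-.5])),w
def fit(p0,views,tilt):
    best=None
    for dy in (-.1,0,.1):
        q=np.array(p0)+[0,0,0,dy]; sim=np.vstack([q]+[q+d for d in np.diag([.01,.01,.01,.1])])
        for _ in range(2):
            r=minimize(cost,sim[0],args=(views,tilt),method='Nelder-Mead',options=dict(initial_simplex=sim,xatol=1e-4,fatol=1e-5,maxiter=400)); sim=np.vstack([r.x]+[r.x+d for d in np.diag([.004,.004,.004,.05])])
        if best is None or r.fun<best.fun: best=r
    return best
E
python3 - <<'E'
from gf import *
t=pickle.load(open('t2.pkl','rb')); s=pickle.load(open('scene.pkl','rb')); t0=pickle.load(open('top.pkl','rb'))
print(pt(t0,[[137.5,196]],.13))
th=np.radians(-35)
vt=view(t0,(112,170,170,220)); vs=view(s,(318,105,365,150)); print(vt[1].sum()/16,vs[1].sum()/16)
p0=[*(pt(t0,[[137.5,196]],.12)[0][:2]+[.06,0]),.03,0.1]
for vv in ([vt,vs],[vt],[vs]): r=fit(p0,vv,th); print(r.x.round(4),r.fun,'grip',world(r.x,np.array([[0,0,.092]]),th).round(4))
l=pt(t0,np.array([[70,385],[210,370]])/4+[110,120],.08); print('line z.08',l.round(3),'z0',pt(t0,np.array([[70,385],[210,370]])/4+[110,120],0).round(3))
E
```

```text
[[0.59217387 0.27436385 0.13      ]]
386.75 310.75
[0.6304 0.2816 0.0427 0.113 ] 0.17933920536653333 grip [[0.5779 0.2756 0.1181]]
[ 0.6422  0.2993 -0.0266  0.1074] 0.01886732746264822 grip [[0.5897 0.2937 0.0487]]
[ 0.5954  0.356  -0.0321  0.1242] 0.030493526811668784 grip [[0.543  0.3495 0.0432]]
line z.08 [[0.54  0.316 0.08 ]
 [0.549 0.212 0.08 ]] z0 [[0.549 0.338 0.   ]
 [0.559 0.228 0.   ]]
```

>>> jog_arm(motion=[[0.36, -0.98, -0.2, 0, 0.9], [0.36, -0.98, -0.2, 0, 0.9], [0.36, -0.98, -0.2, 0, 1], [0.36, -0.98, -0.2, 0, 1], [0.36, -0.98, -0.2, 0, 1], [0.36, -0.98, 0, 0, 1], [0.36, -0.98, 0, 0, 1], [0.36, -0.98, 0, 0, 1], [0.36, -0.98, 0, 0, 1], [0.36, -0.98, 0, 0, 1]])

```text
clock: 19.95
position: [0.5703, 0.2788, 0.2075]
tool_rot: [3.141, 0.002, 0.32]
force: [-0.9, -0.5, 0.3]
grip_width: 0.0854
finger_force: 0.0
```

>>> jog_arm(motion=[[0, 0, 0, 0.87, 1], [0, 0, 0, 0.87, 1], [0, 0, 0, 0.87, 1], [0, 0, 0, 0, 1], [0, 0, 0, 0, 1]])

```text
clock: 20.45
position: [0.5705, 0.2777, 0.208]
tool_rot: [3.141, 0.001, 0.113]
force: [-0.1, -0.2, 0.7]
grip_width: 0.0854
finger_force: 0.0
```

```bash
python3 - <<'E'
from gf import *
s=bot.observe(); print(s['position'],s['tool_rot'])
f=cam('wrist'); pickle.dump(f,open('w10.pkl','wb')); save(f,'w10.png',(96,24,416,264),2.5)
E
```

```text
[0.57049675 0.27772712 0.20795749] [3.14112104e+00 1.16524579e-03 1.13100825e-01]
```

View pics/w10.png

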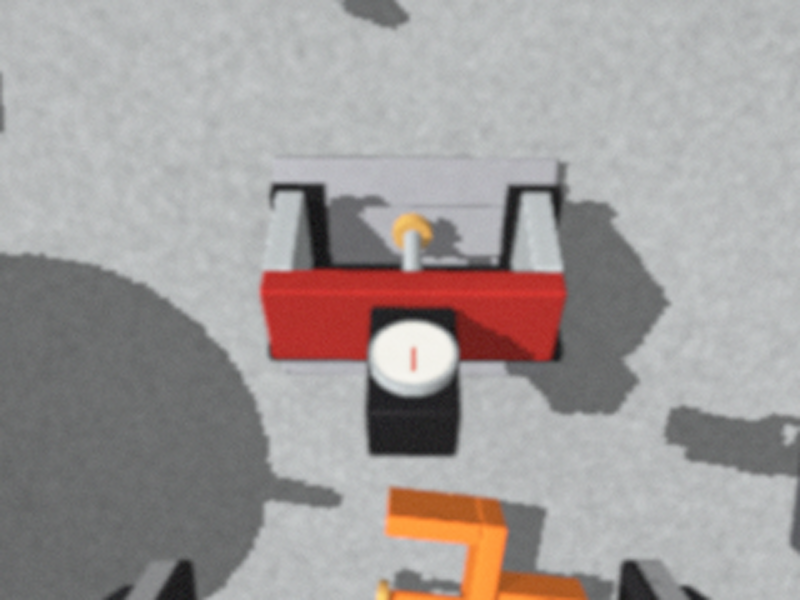

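The view shows the gauge square on. The bridge runs from (262,272) to (565,274), with its top rear edge (270,359)–(558,359). The handle's top face is (367,411)–(459,411) to (370,455)–(457,455), and the dial is at (414,352). I'll fit the pose to these corners.

```bash
python3 - <<'E'
from gf import *
from scipy.optimize import least_squares
f=pickle.load(open('w10.pkl','rb'))
P=np.array([[20,60,50],[20,-60,50],[20,60,64],[20,-60,64],[-20,60,64],[-20,-60,64],[14,17,118],[14,-17,118],[-14,17,118],[-14,-17,118]])/1e3
uv=np.array([[262,272],[565,274],[263,293],[563,295],[270,359],[558,359],[367,411],[459,411],[370,455],[457,455]])/2.5+[96-.5+.2,24-.5+.2]
for free in (0,1):
    g=lambda p:(proj(f,world(p,P,p[4] if free else np.radians(-35)))-uv).ravel()
    r=least_squares(g,[.63,.28,.04,.11,np.radians(-35)],loss='soft_l1'); p=r.x
    print(p.round(4),np.degrees(p[4]),'rms',np.sqrt((g(p)**2).mean()))
    print(g(p).reshape(-1,2).round(1).tolist())
    t=p[4] if free else np.radians(-35)
    G=world(p,np.array([[0,0,.092],[0,0,0],[0,0,.118]]),t); print('grip',G.round(4))
    pos=np.array([570.5,277.7]); print('tool offset mm',tool(G[0][:2]*1e3,pos,.1131),'dyaw',.1131-p[3])
    i=0
    for n,(a,b) in {'top':(0,0),'scene':(0,0)}.items():
        F=pickle.load(open(n+'.pkl','rb')); print(n,proj(F,world(p,P,t)).round(0)[[0,1,4,5,8,9]].tolist())
E
```

```text
[ 0.6304  0.2822  0.0325  0.1083 -0.6109] -35.0 rms 1.2237433776892874
[[1.4, -1.2], [-1.6, -1.5], [-0.7, 0.0], [1.0, -0.3], [2.2, 0.6], [-3.5, 1.0], [-0.4, 0.1], [1.0, 0.2], [-0.4, 0.1], [-0.1, 0.2]]
grip [[0.5779 0.2765 0.1078]
 [0.6304 0.2822 0.0325]
 [0.5631 0.2749 0.1291]]
tool offset mm [7.2480053 2.0318912] dyaw 0.004750069046799171
top [[119.0, 192.0], [159.0, 187.0], [122.0, 206.0], [161.0, 201.0], [132.0, 211.0], [144.0, 210.0]]
scene [[358.0, 118.0], [335.0, 144.0], [343.0, 115.0], [321.0, 140.0], [330.0, 106.0], [324.0, 113.0]]
[ 0.6306  0.2822  0.0324  0.1085 -0.6143] -35.198246905454766 rms 1.2287197351549048
[[1.4, -1.2], [-1.6, -1.6], [-0.7, 0.0], [0.9, -0.3], [2.3, 0.5], [-3.6, 0.9], [-0.4, 0.2], [0.9, 0.3], [-0.3, 0.1], [-0.1, 0.2]]
grip [[0.5779 0.2765 0.1076]
 [0.6306 0.2822 0.0324]
 [0.563  0.2749 0.1289]]
tool offset mm [7.20036333 2.03104982] dyaw 0.004611981595886494
top [[119.0, 192.0], [159.0, 187.0], [122.0, 206.0], [161.0, 201.0], [132.0, 211.0], [144.0, 210.0]]
scene [[358.0, 118.0], [335.0, 144.0], [343.0, 115.0], [321.0, 140.0], [330.0, 106.0], [324.0, 113.0]]
```

>>> jog_arm(motion=[[0.24, 0.06, 0, 0.06, 1], [0, 0, 1, 0, 1], [0, 0, 1, 0, 1], [0, 0, 1, 0, 1], [0, 0, 1, 0, 1], [0, 0, 0.7, 0, 1], [0, 0, 0.45, 0, 1], [0, 0, 0, 0, 1]])

```text
clock: 21.3
position: [0.5777, 0.2763, 0.0526]
tool_rot: [3.141, 0.002, 0.106]
force: [-0.4, -0.6, 0.5]
grip_width: 0.0853
finger_force: 0.0
```

>>> jog_arm(motion=[[0, 0, 0, 0, 0.6], [0, 0, 0, 0, 0.5], [0, 0, 0, 0, 0.4], [0, 0, 0, 0, 0.3], [0, 0, 0, 0, 0.3], [0, 0, 0, 0, 0.3]], newtons=60)

```text
clock: 21.9
position: [0.5786, 0.277, 0.0552]
tool_rot: [-3.141, -0.001, 0.106]
force: [-1.3, -1.7, 7.0]
grip_width: 0.0334
finger_force: 59.0
```

>>> jog_arm(motion=[[-0.172, 0, -0.246, 0, 0.3], [-0.287, 0, -0.41, 0, 0.3], [-0.574, 0, -0.819, 0, 0.3], [-0.574, 0, -0.819, 0, 0.3], [-0.2, 0, -0.8, 0, 0.3], [0, 0, 0, 0, 0.3], [0, 0, 0, 0, 0.3]])

```text
clock: 22.6
position: [0.5244, 0.2709, 0.1471]
tool_rot: [-3.142, -0.001, 0.106]
force: [-0.2, -0.6, -4.5]
grip_width: 0.0335
finger_force: 60.3
```

```bash
python3 - <<'E'
from gf import *
from scipy.optimize import least_squares
s=bot.observe(); print(s['position'],s['tool_rot'],s['force'],s['moment'],s['grip_width'])
f=cam('wrist'); pickle.dump(f,open('w11.pkl','wb')); save(f,'w11.png')
x=cv2.cvtColor(f['pixels'],cv2.COLOR_RGB2HSV).astype(int); red=((x[...,0]<8)|(x[...,0]>172))&(x[...,1]>150)&(x[...,2]>60)
n,l,st,c=cv2.connectedComponentsWithStats(red.astype(np.uint8)); i=np.argsort(-st[1:,4])[:3]+1; print(st[i],c[i].round(1))
# stage edges from top image without arm: dark slab
t=pickle.load(open('top.pkl','rb')); v=t['pixels'].max(2)
win=v[170:250,205:290]; m=np.zeros(v.shape,bool); m[170:250,205:290]=(win<80); m|=False
cs=max(cv2.findContours(m.astype(np.uint8),cv2.RETR_EXTERNAL,cv2.CHAIN_APPROX_NONE)[0],key=cv2.contourArea)[:,0]
print(cv2.minAreaRect((pt(t,cs,.016)[:,:2]*1000).astype(np.float32)))
E
```

```text
[0.52444878 0.27093777 0.14707292] [-3.14154514e+00 -6.22208901e-04  1.05882090e-01] [-0.17585408 -0.63959133 -4.45163779] [-0.06914372  0.13996191  0.01884867] 0.033463420097554854
[[  135   184   247    58 11190]
 [  258   263     2    24    36]] [[258.  208.3]
 [258.3 276.2]]
((561.1051635742188, -38.72123718261719), (152.06674194335938, 178.39927673339844), 9.128890037536621)
```

```bash
cat > tf.py <<'E'
from gf import *
from scipy.optimize import least_squares
def tiltfit(f,pr=True,x0=(0,-.055,-.6)):
    """held gauge in tool frame: grip point x, z (behind TCP negative), tilt about tool y; y offset"""
    x=cv2.cvtColor(f['pixels'],cv2.COLOR_RGB2HSV).astype(int); red=((x[...,0]<8)|(x[...,0]>172))&(x[...,1]>150)&(x[...,2]>50)
    n,l,st,c=cv2.connectedComponentsWithStats(red.astype(np.uint8)); big=l==(np.argmax(st[1:,4])+1)
    ctr=np.vstack([k[:,0] for k in cv2.findContours(big.astype(np.uint8),cv2.RETR_EXTERNAL,cv2.CHAIN_APPROX_NONE)[0]]); h=cv2.convexHull(ctr)[:,0].astype(float)
    M=np.array(f['mount']); Ri,ti=M[:3,:3],M[:3,3]
    def pj(P): q=(P-ti)@Ri; return np.c_[f['cx']+f['f']*q[:,0]/q[:,2],f['cy']+f['f']*q[:,1]/q[:,2]]
    def G(p,P): # gauge axes in tool: x->tool x, y->-tool y, z->-tool z ; tilt<0: top to -x
        Q=(P-[0,0,.092])@R.from_euler('y',p[2]).as_matrix().T; return np.c_[Q[:,0]+p[0],-Q[:,1]+p[3],-Q[:,2]+p[1]]
    W,H=f['pixels'].shape[1],f['pixels'].shape[0]
    mr=cv2.GaussianBlur(cv2.fillConvexPoly(np.zeros((H,W),np.uint8),h.astype(np.int32),255).astype(np.float32)/255,(0,0),2)
    def cost(p):
        im=np.zeros((H,W),np.uint8); cv2.fillConvexPoly(im,cv2.convexHull(np.round((pj(G(p,BR)))*16).astype(np.int32)),255,shift=4,lineType=cv2.LINE_AA)
        return ((cv2.GaussianBlur(im.astype(np.float32)/255,(0,0),2)-mr)**2).sum()/mr.sum()
    best=min((minimize(cost,[x0[0],x0[1],t,0],method='Nelder-Mead',options=dict(initial_simplex=[[x0[0],x0[1],t,0],[x0[0]+.01,x0[1],t,0],[x0[0],x0[1]+.01,t,0],[x0[0],x0[1],t+.15,0],[x0[0],x0[1],t,.005]],maxiter=500,xatol=1e-5,fatol=1e-6)) for t in (-.6,-.35,-.1,.1)),key=lambda r:r.fun)
    if pr: print('x,z,tilt(deg),y',(best.x*[1e3,1e3,57.3,1e3]).round(1),'cost',round(best.fun,4),'hull rows',h[:,1].min(),h[:,1].max(),'cols',h[:,0].min(),h[:,0].max())
    p=best.x; print('feet point in tool mm',(G(p,np.zeros((1,3)))*1e3).round(1)[0]); return p
E
python3 - <<'E'
from tf import *
tiltfit(pickle.load(open('w11.pkl','rb')))
E
```

```text
x,z,tilt(deg),y [ -3.3 -53.6 -39.6  -0.6] cost 0.0014 hull rows 184.0 241.0 cols 135.0 381.0
feet point in tool mm [55.3 -0.6 17.3]
```

>>> jog_arm(motion=[[-0.335, 0.88, 0, 0, 0.3], [-0.335, 0.88, 0, 0, 0.3], [-0.335, 0.88, 0, 0, 0.3], [-0.335, 0.88, 0, 0, 0.3], [-0.335, 0.88, 0, 0, 0.3], [-0.335, 0.88, 0, 0, 0.3], [-0.335, 0.88, 0, 0, 0.3], [-0.335, 0.88, 0, 0, 0.3], [-0.335, 0.88, 0, 0, 0.3], [-0.335, 0.88, 0, 0, 0.3], [-0.335, 0.88, 0, 0, 0.3], [-0.335, 0.88, 0, 0, 0.3]])

```text
clock: 23.85
position: [0.4371, -0.058, 0.146]
tool_rot: [-3.141, 0.002, 0.106]
force: [0.5, -0.5, -3.8]
grip_width: 0.0335
finger_force: 60.6
```

>>> jog_arm(motion=[[0, 0, 0.5, -0.57, 0.3], [0, 0, 0.9, 0, 0.3], [0, 0, 0.9, 0, 0.3], [0, 0, 0.5, 0, 0.3], [0, 0, 0.2, 0, 0.3], [0, 0, 0, 0, 0.3], [0, 0, 0, 0, 0.3]])

```text
clock: 24.55
position: [0.4381, -0.0567, 0.0573]
tool_rot: [-3.142, -0.0, 0.152]
force: [0.1, 0.4, -3.2]
grip_width: 0.0331
finger_force: 60.7
```

```bash
python3 - <<'E'
from tf import *
s=bot.observe(); print(s['position'],s['tool_rot'],s['force'],s['qpos'])
f=cam('wrist'); pickle.dump(f,open('w12.pkl','wb')); tiltfit(f)
for z in (.016,): print('edge px',proj(f,[[.4869-.0,-.05,z]]))
m=f['pixels'].max(2); print([m[r,258] for r in range(60,190,4)]); print([m[r,215] for r in range(60,260,4)])
E
```

```text
[ 0.43807324 -0.05671231  0.05729412] [-3.14157947e+00 -1.11489332e-04  1.51539917e-01] [ 0.08060552  0.40389939 -3.16939673] [ 0.12963904  0.47354432 -0.17124799  2.17582721  0.16168903  0.5035962
 -1.5842242 ]
x,z,tilt(deg),y [ -3.5 -53.1 -40.1  -0.4] cost 0.0012 hull rows 184.0 240.0 cols 136.0 381.0
feet point in tool mm [55.7 -0.4 17.3]
edge px [[259.90409415 142.04753971]]
[np.uint8(245), np.uint8(245), np.uint8(246), np.uint8(246), np.uint8(246), np.uint8(246), np.uint8(242), np.uint8(87), np.uint8(80), np.uint8(83), np.uint8(138), np.uint8(139), np.uint8(137), np.uint8(134), np.uint8(140), np.uint8(138), np.uint8(137), np.uint8(135), np.uint8(239), np.uint8(246), np.uint8(241), np.uint8(224), np.uint8(225), np.uint8(226), np.uint8(225), np.uint8(227), np.uint8(225), np.uint8(225), np.uint8(225), np.uint8(227), np.uint8(176), np.uint8(181), np.uint8(203)]
[np.uint8(136), np.uint8(135), np.uint8(134), np.uint8(133), np.uint8(132), np.uint8(135), np.uint8(134), np.uint8(133), np.uint8(134), np.uint8(138), np.uint8(136), np.uint8(136), np.uint8(134), np.uint8(131), np.uint8(137), np.uint8(136), np.uint8(136), np.uint8(78), np.uint8(78), np.uint8(79), np.uint8(181), np.uint8(214), np.uint8(218), np.uint8(214), np.uint8(207), np.uint8(184), np.uint8(197), np.uint8(214), np.uint8(219), np.uint8(220), np.uint8(215), np.uint8(189), np.uint8(204), np.uint8(206), np.uint8(211), np.uint8(216), np.uint8(235), np.uint8(201), np.uint8(201), np.uint8(198), np.uint8(200), np.uint8(201), np.uint8(199), np.uint8(200), np.uint8(170), np.uint8(162), np.uint8(162), np.uint8(160), np.uint8(161), np.uint8(161)]
```

>>> jog_arm(motion=[[0.06, 0, 0.2, 0, 0.3], [0, 0, 0.2, 0, 0.3], [0, 0, 0.13, 0, 0.3], [0, 0, 0.05, 0, 0.3], [0, 0, 0, 0, 0.3]], newtons=25)

```text
clock: 25.1
position: [0.4395, -0.0564, 0.0393]
tool_rot: [-3.141, 0.001, 0.152]
force: [-0.8, 0.1, -3.8]
grip_width: 0.0332
finger_force: 60.8
```

>>> jog_arm(motion=[[0, 0, 0.05, 0, 0.3], [0, 0, 0, 0, 0.3]])

```text
clock: 25.3
position: [0.4397, -0.0564, 0.0381]
tool_rot: [-3.142, -0.0, 0.152]
force: [-0.5, -0.1, -3.0]
grip_width: 0.0334
finger_force: 60.8
```

>>> jog_arm(motion=[[0, 0, 0.05, 0, 0.34], [0, 0, 0, 0, 0.34]], newtons=25)

```text
clock: 25.5
position: [0.4396, -0.0564, 0.0365]
tool_rot: [-3.142, 0.0, 0.152]
force: [0.0, 0.6, -3.3]
grip_width: 0.0331
finger_force: 60.8
```

>>> jog_arm(motion=[[0, 0, 0.05, 0, 0.34], [0, 0, 0, 0, 0.34]])

```text
clock: 25.7
position: [0.4396, -0.0564, 0.035]
tool_rot: [-3.142, 0.0, 0.152]
force: [0.0, 0.7, -3.2]
grip_width: 0.0336
finger_force: 60.8
```

```bash
python3 - <<'E'
from tf import *
f=pickle.load(open('w12.pkl','rb'))
print([int(v) for v in f['pixels'][120:146,215].max(1)],[int(v) for v in f['pixels'][120:146,300].max(1)])
for uv in ((215,127),(215,139.5),(300,139.5)):
    P=pt(f,[uv],.016)[0]; print(uv,P.round(4),tool(P[:2]*1e3,np.array([438.1,-56.7]),.1515))
s=bot.observe(); print(s['position'],s['force'],s['moment']); f=cam('wrist'); pickle.dump(f,open('w13.pkl','wb')); tiltfit(f)
print([int(v) for v in f['pixels'][110:150,215].max(1)]); print([int(v) for v in f['pixels'][110:150,300].max(1)]); print(proj(f,[.487,-.05,.016]))
E
```

```text
[136, 138, 134, 134, 136, 130, 112, 93, 78, 78, 80, 79, 78, 77, 77, 82, 79, 82, 88, 129, 181, 204, 212, 212, 214, 211] [139, 139, 136, 140, 137, 135, 135, 136, 137, 135, 135, 132, 133, 135, 136, 136, 136, 124, 115, 123, 125, 128, 125, 123, 122, 119]
(215, 127) [ 0.4928 -0.0157  0.016 ] [ 60.30302408 -32.27193753]
(215, 139.5) [ 0.4838 -0.0166  0.016 ] [ 51.178367  -32.7062945]
(300, 139.5) [ 0.4932 -0.0792  0.016 ] [51.10891593 30.60118688]
[ 0.43959139 -0.05642472  0.03498558] [ 0.03616724  0.70023355 -3.16701648] [ 0.00607334  0.06057769 -0.0109067 ]
x,z,tilt(deg),y [ -3.4 -53.3 -39.5  -0.3] cost 0.0017 hull rows 184.0 241.0 cols 136.0 381.0
feet point in tool mm [55.1 -0.3 17.7]
[139, 136, 138, 134, 132, 135, 135, 138, 140, 138, 137, 140, 137, 136, 141, 143, 138, 140, 138, 142, 139, 138, 134, 134, 134, 131, 113, 108, 101, 87, 80, 80, 81, 81, 84, 96, 120, 131, 130, 130]
[143, 141, 142, 139, 145, 141, 141, 143, 147, 145, 148, 138, 137, 142, 144, 143, 140, 141, 143, 139, 138, 139, 138, 139, 137, 137, 139, 139, 138, 138, 137, 141, 140, 137, 129, 157, 205, 223, 223, 221]
[[260.16937183 149.05611436]]
```

>>> jog_arm(motion=[[0, 0, 0.05, 0, 0.34], [0, 0, 0, 0, 0.34]])

```text
clock: 25.95
position: [0.4396, -0.0564, 0.0335]
tool_rot: [-3.142, 0.0, 0.152]
force: [0.2, -1.6, -2.1]
grip_width: 0.0333
finger_force: 61.1
```

>>> jog_arm(motion=[[0, 0, 0.05, 0, 0.34], [0, 0, 0, 0, 0.34]])

```text
clock: 26.15
position: [0.4395, -0.0567, 0.0325]
tool_rot: [3.141, 0.0, 0.151]
force: [-6.5, -1.2, 14.3]
grip_width: 0.0335
finger_force: 63.3
```

>>> jog_arm(motion=[[0, 0, 0.03, 0, 0.34], [0, 0, 0, 0, 0.34]])

```text
clock: 26.35
position: [0.4391, -0.0568, 0.0318]
tool_rot: [3.141, 0.001, 0.151]
force: [-9.8, -2.5, 27.0]
grip_width: 0.0334
finger_force: 64.8
```

>>> jog_arm(motion=[[0.03, 0, -0.04, 0, 0.38], [0, 0, 0, 0, 0.38]], newtons=20)

```text
clock: 26.55
position: [0.4395, -0.0567, 0.0325]
tool_rot: [3.141, 0.002, 0.151]
force: [-7.4, -2.5, 8.5]
grip_width: 0.0334
finger_force: 62.4
```

>>> jog_arm(motion=[[0.04, 0, 0, 0, 0.39], [0, 0, 0, 0, 0.39]], newtons=20)

```text
clock: 26.75
position: [0.4397, -0.0567, 0.0324]
tool_rot: [3.141, 0.004, 0.151]
force: [-13.9, -2.6, 16.8]
grip_width: 0.0335
finger_force: 50.5
```

>>> jog_arm(motion=[[0.1, 0, -0.05, 0, 0.395], [0.12, 0, -0.07, 0, 0.395], [0, 0, 0, 0, 0.395]])

```text
clock: 27.05
position: [0.4479, -0.0554, 0.0362]
tool_rot: [3.141, 0.001, 0.151]
force: [-5.2, -1.1, 7.7]
grip_width: 0.0339
finger_force: 19.4
```

```bash
python3 - <<'E'
from tf import *
s=bot.observe(); print(s['position'],s['tool_rot'],s['force'],s['moment']); f=cam('wrist'); pickle.dump(f,open('w14.pkl','wb')); tiltfit(f)
E
```

```text
[ 0.44787408 -0.05537334  0.0361902 ] [3.14134714e+00 9.68490718e-04 1.51402399e-01] [-5.1770867  -1.13859245  7.67241771] [-0.1003458   1.04578353  0.0493742 ]
x,z,tilt(deg),y [ -4.8 -54.5 -34.9  -0.5] cost 0.0016 hull rows 188.0 248.0 cols 138.0 379.0
feet point in tool mm [47.9 -0.5 21. ]
```

>>> jog_arm(motion=[[0.18, 0, -0.09, 0, 0.395], [0.18, 0, -0.08, 0, 0.395], [0.18, 0, -0.07, 0, 0.395], [0.18, 0, -0.06, 0, 0.395], [0, 0, 0, 0, 0.395]])

```text
clock: 27.6
position: [0.4708, -0.0516, 0.0453]
tool_rot: [-3.142, -0.002, 0.152]
force: [1.0, 0.1, 2.5]
grip_width: 0.0337
finger_force: 18.9
```

```bash
python3 - <<'E'
from tf import *
s=bot.observe(); print(s['position'],s['tool_rot'],s['force'],s['moment']); f=cam('wrist'); pickle.dump(f,open('w14.pkl','wb')); tiltfit(f)
E
```

```text
[ 0.4708306  -0.05158215  0.04532751] [-3.14158144e+00 -1.50500261e-03  1.51740569e-01] [1.0435022  0.08044881 2.54808711] [ 0.21687991 -0.2597441  -0.04114036]
x,z,tilt(deg),y [ -6.6 -54.3 -26.6  -0.5] cost 0.0017 hull rows 195.0 258.0 cols 143.0 374.0
feet point in tool mm [34.6 -0.5 27.9]
```

>>> jog_arm(motion=[[0.16, 0, -0.02, 0, 0.395], [0.16, 0, -0.02, 0, 0.395], [0.16, 0, -0.02, 0, 0.395], [0.16, 0, 0, 0, 0.395], [0, 0, 0, 0, 0.395]])

```text
clock: 28.15
position: [0.4895, -0.0488, 0.0468]
tool_rot: [-3.142, -0.001, 0.152]
force: [1.7, -0.1, 0.4]
grip_width: 0.0339
finger_force: 18.9
```

```bash
python3 - <<'E'
from tf import *
s=bot.observe(); print(s['position'],s['tool_rot'],s['force'],s['moment']); f=cam('wrist'); pickle.dump(f,open('w14.pkl','wb')); tiltfit(f)
E
```

```text
[ 0.48954786 -0.04876254  0.04684761] [-3.14156889e+00 -9.54927583e-04  1.51709884e-01] [ 1.6511742  -0.07579461  0.4366176 ] [ 0.18266763 -0.31667555 -0.05530226]
x,z,tilt(deg),y [ -8.3 -55.4 -16.6  -0.5] cost 0.0018 hull rows 204.0 271.0 cols 147.0 370.0
feet point in tool mm [18.  -0.5 32.8]
```

>>> jog_arm(motion=[[0.17, 0, 0.01, 0, 0.395], [0.17, 0, 0.01, 0, 0.395], [0.17, 0, 0.015, 0, 0.395], [0.17, 0, 0.015, 0, 0.395], [0, 0, 0, 0, 0.395]])

```text
clock: 28.7
position: [0.5099, -0.0458, 0.0455]
tool_rot: [3.141, -0.001, 0.152]
force: [-0.2, 0.5, 5.2]
grip_width: 0.0338
finger_force: 18.7
```

```bash
python3 - <<'E'
from tf import *
s=bot.observe(); print(s['position'],s['tool_rot'],s['force'],s['moment']); f=cam('wrist'); pickle.dump(f,open('w14.pkl','wb')); tiltfit(f)
E
```

```text
[ 0.50985994 -0.04575516  0.04549562] [ 3.14148242e+00 -9.39378432e-04  1.51599139e-01] [-0.23711289  0.46256792  5.23198213] [ 0.05144414 -0.04062256  0.00829106]
x,z,tilt(deg),y [-10.7 -57.8  -7.5  -0.6] cost 0.0019 hull rows 216.0 286.0 cols 150.0 367.0
feet point in tool mm [ 1.3 -0.6 33.4]
```

>>> jog_arm(motion=[[0.1, 0, 0.02, 0, 0.395], [0.1, 0, 0.02, 0, 0.395], [0, 0, 0.01, 0, 0.395], [0, 0, 0, 0, 0.395]])

```text
clock: 29.15
position: [0.5154, -0.045, 0.045]
tool_rot: [3.141, -0.001, 0.152]
force: [-8.9, 1.3, 31.2]
grip_width: 0.0337
finger_force: 32.3
```

```bash
python3 - <<'E'
from tf import *
s=bot.observe(); print(s['position'],s['tool_rot'],s['force'],s['moment']); f=cam('wrist'); pickle.dump(f,open('w14.pkl','wb')); tiltfit(f)
E
```

```text
[ 0.51538195 -0.04495132  0.04502585] [ 3.14115904e+00 -1.05446643e-03  1.51528345e-01] [-8.8720059   1.30400915 31.16902168] [0.10866193 2.24345873 0.01864521]
x,z,tilt(deg),y [-12.8 -58.5  -7.1  -0.7] cost 0.0023 hull rows 220.0 290.0 cols 150.0 366.0
feet point in tool mm [-1.4 -0.7 32.8]
```

>>> jog_arm(motion=[[0, 0, -0.05, 0, 0.395], [0, 0, 0, 0, 0.4], [0, 0, 0, 0, 0.405], [0, 0, 0, 0, 0.42], [0, 0, 0, 0, 0.5], [0, 0, 0, 0, 0.6], [0, 0, 0, 0, 0.6]])

```text
clock: 29.9
position: [0.5147, -0.045, 0.0453]
tool_rot: [-3.142, 0.0, 0.152]
force: [0.0, 0.5, 0.1]
grip_width: 0.0516
finger_force: 0.0
```

```bash
python3 - <<'E'
from tf import *
s=bot.observe(); print(s['position'],s['tool_rot'],s['force'],s['grip_width']); f=cam('wrist'); pickle.dump(f,open('w15.pkl','wb')); tiltfit(f)
E
```

```text
[ 0.51470015 -0.04496138  0.0452628 ] [-3.14153746e+00  1.11813343e-05  1.51505624e-01] [0.04548817 0.4831425  0.13188777] 0.05155423716151585
x,z,tilt(deg),y [-22.7 -54.9 -13.8  -0.6] cost 0.024 hull rows 228.0 295.0 cols 151.0 366.0
feet point in tool mm [-0.8 -0.6 34.5]
```

>>> jog_arm(motion=[[0, 0, -0.3, 0, 0.75], [0, 0, -0.7, 0, 0.9], [0, 0, -1, 0, 1], [0, 0, -1, 0, 1], [0, 0, -1, 0, 1], [0, 0, -0.6, 0, 1], [0, 0, 0, 0, 1], [0, 0, 0, 0, 1]])

```text
clock: 30.75
position: [0.5147, -0.045, 0.1838]
tool_rot: [3.141, -0.001, 0.151]
force: [0.1, 0.2, -0.3]
grip_width: 0.0854
finger_force: 0.0
```

```bash
python3 - <<'E'
from tf import *
s=bot.observe(); print(s['position'],s['tool_rot'],s['force'],s['grip_width']); f=cam('wrist'); pickle.dump(f,open('w16.pkl','wb')); save(f,'w16.png'); p=tiltfit(f,x0=(0,.08,-.6))
x=cv2.cvtColor(f['pixels'],cv2.COLOR_RGB2HSV).astype(int); red=((x[...,0]<8)|(x[...,0]>172))&(x[...,1]>150)&(x[...,2]>50)
for r in range(150,300,5):
    k=np.nonzero(red[r])[0]
    if len(k): print(r,k[0],k[-1],len(k))
for r in range(190,260,3): print(r,f['pixels'][r,252].tolist(),end=' ')
E
```

```text
[ 0.51467211 -0.04500305  0.18375727] [ 3.14143063e+00 -7.42399247e-04  1.51495986e-01] [ 0.0989471   0.16738488 -0.34512716] 0.08542123363654025
x,z,tilt(deg),y [-28.   87.9 -24.4  -0.4] cost 0.0013 hull rows 171.0 208.0 cols 200.0 317.0
feet point in tool mm [ 10.1  -0.4 171.7]
175 200 317 118
180 200 317 84
185 200 317 80
190 201 316 79
195 201 315 77
200 202 315 74
205 202 314 74
190 [224, 228, 229] 193 [134, 137, 139] 196 [31, 30, 32] 199 [43, 42, 43] 202 [35, 34, 36] 205 [39, 38, 38] 208 [40, 39, 43] 211 [34, 32, 34] 214 [36, 35, 40] 217 [41, 41, 42] 220 [35, 35, 39] 223 [36, 35, 37] 226 [123, 123, 125] 229 [178, 180, 182] 232 [177, 181, 180] 235 [175, 178, 179] 238 [172, 176, 174] 241 [174, 176, 178] 244 [179, 181, 180] 247 [173, 175, 175] 250 [180, 182, 183] 253 [174, 177, 178] 256 [171, 174, 176] 259 [177, 180, 181]
```

```bash
python3 - <<'E'
from tf import *
f=pickle.load(open('w16.pkl','rb')); s=cam('scene'); t=cam('top'); pickle.dump((s,t),open('st.pkl','wb'))
def redmask(f):
    x=cv2.cvtColor(f['pixels'],cv2.COLOR_RGB2HSV).astype(int); return ((x[...,0]<8)|(x[...,0]>172))&(x[...,1]>130)&(x[...,2]>50)
x0=[.5147,-.045,.016,.1515]
for n,F in (('w',f),('s',s),('t',t)):
    uv=proj(F,[.515,-.045,.08])[0].astype(int); m=redmask(F); a,b=(70,60) if n=='w' else (30,30)
    sub=m[uv[1]-b:uv[1]+b,uv[0]-a:uv[0]+a]; ys,xs=np.nonzero(sub); print(n,uv,len(ys),xs.min()+uv[0]-a,xs.max()+uv[0]-a,ys.min()+uv[1]-b,ys.max()+uv[1]-b) if len(ys) else print(n,uv,'none')
def dofit(views,tilts):
    for tl in tilts:
        r=fit([.513,-.045,.016,.1515],views,np.radians(tl)); print(tl,r.x.round(4),round(r.fun,4))
vw=view(f,(180,150,340,230),1,2); dofit([vw],(0,-10,-20,-30))
E
```

```text
w [258 181] 3291 199 317 170 208
s [231 181] 467 207 247 162 202
t [248 222] none
0 [ 0.5016 -0.0462  0.0049  0.1458] 0.0143
-10 [ 0.512  -0.0447  0.0074  0.1501] 0.0219
-20 [ 0.5219 -0.0433  0.0122  0.147 ] 0.0387
-30 [ 0.5323 -0.0416  0.0197  0.1505] 0.0739
```

```bash
python3 - <<'E'
from tf import *
f=pickle.load(open('w16.pkl','rb')); s,t=pickle.load(open('st.pkl','rb'))
V=dict(w=[view(f,(180,150,340,230),1,2)],s=[view(s,(200,155,255,210),1,4)]); V['both']=V['w']+V['s']
for k,v in V.items():
  for tl in (-30,-20,-10,-5,0,5,10):
    best=None
    for zf in (.016,):
        g=lambda q:cost([q[0],q[1],zf,q[2]],v,np.radians(tl))
        r=minimize(g,[.505,-.045,.15],method='Nelder-Mead',options=dict(initial_simplex=[[.505,-.045,.15],[.52,-.045,.15],[.505,-.035,.15],[.505,-.045,.2]],maxiter=300))
    print(k,tl,r.x.round(4),round(r.fun,4))
E
```

```text
w -30 [ 0.5312 -0.0418  0.1493] 0.0795
w -20 [ 0.5231 -0.0432  0.1432] 0.0416
w -10 [ 0.5144 -0.0441  0.1637] 0.0404
w -5 [ 0.5096 -0.045   0.155 ] 0.0403
w 0 [ 0.5046 -0.0458  0.1407] 0.041
w 5 [ 0.4996 -0.0467  0.1467] 0.0393
w 10 [ 0.4945 -0.0474  0.1457] 0.0357
s -30 [ 0.5285 -0.0364  0.1241] 0.1597
s -20 [ 0.5205 -0.0392  0.1497] 0.1318
s -10 [ 0.5113 -0.0422  0.1831] 0.1245
s -5 [ 0.5063 -0.0437  0.2023] 0.1135
s 0 [ 0.501  -0.0455  0.2086] 0.1057
s 5 [ 0.4955 -0.0467  0.2154] 0.1113
s 10 [ 0.4902 -0.0479  0.2112] 0.1255
both -30 [ 0.53   -0.0403  0.1462] 0.3245
both -20 [ 0.5222 -0.042   0.1462] 0.217
both -10 [ 0.5132 -0.0437  0.1641] 0.197
both -5 [ 0.5084 -0.0448  0.1653] 0.1961
both 0 [ 0.5032 -0.046   0.1658] 0.2059
both 5 [ 0.4981 -0.0471  0.1713] 0.2293
both 10 [ 0.4928 -0.0481  0.178 ] 0.2584
```

The scene fit is best at 0° tilt, so the gauge stands upright by itself at about (0.503, −0.046), 12 mm behind the tool. I'll regrip it centred.

>>> jog_arm(motion=[[-0.39, 0, 0.3, 0, 1], [0, 0, 1, 0, 1], [0, 0, 1, 0, 1], [0, 0, 1, 0, 1], [0, 0, 0.7, 0, 1], [0, 0, 0.3, 0, 1], [0, 0, 0, 0, 1]])

```text
clock: 31.6
position: [0.5023, -0.0466, 0.0533]
tool_rot: [-3.141, 0.002, 0.152]
force: [0.6, 0.0, -0.0]
grip_width: 0.0854
finger_force: 0.0
```

>>> jog_arm(motion=[[0, 0, 0, 0, 0.7], [0, 0, 0, 0, 0.5], [0, 0, 0, 0, 0.42], [0, 0, 0, 0, 0.34], [0, 0, 0, 0, 0.34], [0, 0, 0, 0, 0.34]], newtons=40)

```text
clock: 32.2
position: [0.5036, -0.0468, 0.0551]
tool_rot: [3.141, -0.001, 0.151]
force: [-1.5, 0.3, 7.7]
grip_width: 0.0339
finger_force: 39.5
```

```bash
python3 - <<'E'
from tf import *
s=bot.observe(); print(s['position'],s['tool_rot'],s['force'],s['grip_width']); f=cam('wrist'); pickle.dump(f,open('w17.pkl','wb')); p=tiltfit(f)
E
```

```text
[ 0.50359006 -0.04676171  0.05507262] [ 3.14133070e+00 -1.16298271e-03  1.51485372e-01] [-1.45494655  0.32870262  7.74297571] 0.03387982038518025
x,z,tilt(deg),y [ -8.9 -46.6 -11.7  -0.6] cost 0.0025 hull rows 203.0 268.0 cols 155.0 362.0
feet point in tool mm [ 9.8 -0.6 43.5]
```

```bash
python3 - <<'E'
from tf import *
f=pickle.load(open('w17.pkl','rb')); M=np.array(f['mount']); print(f['cx'],f['cy'])
def pj(P): q=(P-M[:3,3])@M[:3,:3]; return np.c_[f['cx']+f['f']*q[:,0]/q[:,2],f['cy']+f['f']*q[:,1]/q[:,2]].round(1).tolist()
zt=.0551
for ax in (-8,-4,0,4): print(ax,'z50',pj(np.array([[(20+ax)/1e3,.06,zt-.066],[(20+ax)/1e3,-.06,zt-.066]])),'z64',pj(np.array([[(20+ax)/1e3,.06,zt-.08],[(20+ax)/1e3,-.06,zt-.08]])),'rear z64',pj(np.array([[(-20+ax)/1e3,.06,zt-.08]])),'legs front bottom',pj(np.array([[(20+ax)/1e3,.06,zt-.016]])))
p=f['pixels']
for c in (170,190,330,350): print(c,[(r,*map(int,p[r,c])) for r in range(194,216,2)])
x=cv2.cvtColor(p,cv2.COLOR_RGB2HSV).astype(int); red=((x[...,0]<8)|(x[...,0]>172))&(x[...,1]>150)&(x[...,2]>50)
for r in range(200,280,6):
    k=np.nonzero(red[r,120:400])[0]+120
    if len(k): print(r,k[0],k[-1],len(k))
for c in (165,180,200,310,335,350):
    k=np.nonzero(red[:,c])[0]; print(c,k.min(),k.max(),p[k.max()+3,c])
E
```

```text
258.269278987328 192.5059918461038
-8 z50 [[356.5, 215.2], [161.8, 215.4]] z64 [[364.3, 224.7], [154.0, 224.8]] rear z64 [[357.0, 284.4]] legs front bottom [[335.9, 190.4]]
-4 z50 [[357.1, 209.1], [161.1, 209.3]] z64 [[365.1, 218.2], [153.2, 218.4]] rear z64 [[357.7, 278.8]] legs front bottom [[336.3, 185.5]]
0 z50 [[357.8, 203.0], [160.4, 203.2]] z64 [[365.9, 211.6], [152.4, 211.8]] rear z64 [[358.4, 273.1]] legs front bottom [[336.8, 180.5]]
4 z50 [[358.5, 196.8], [159.7, 197.0]] z64 [[366.7, 204.9], [151.6, 205.2]] rear z64 [[359.1, 267.3]] legs front bottom [[337.2, 175.5]]
170 [(194, 168, 174, 174), (196, 168, 174, 174), (198, 172, 175, 176), (200, 172, 178, 178), (202, 215, 210, 210), (204, 160, 69, 66), (206, 161, 46, 43), (208, 168, 49, 44), (210, 221, 64, 57), (212, 238, 69, 62), (214, 241, 70, 63)]
190 [(194, 133, 134, 136), (196, 132, 136, 137), (198, 136, 138, 140), (200, 132, 136, 138), (202, 142, 125, 126), (204, 156, 51, 48), (206, 157, 44, 38), (208, 172, 55, 48), (210, 223, 64, 58), (212, 237, 68, 60), (214, 240, 70, 62)]
330 [(194, 221, 223, 224), (196, 221, 224, 225), (198, 203, 208, 209), (200, 147, 151, 152), (202, 142, 124, 126), (204, 159, 53, 49), (206, 161, 46, 42), (208, 177, 55, 49), (210, 222, 62, 55), (212, 238, 69, 63), (214, 241, 71, 65)]
350 [(194, 100, 102, 104), (196, 143, 147, 149), (198, 164, 170, 170), (200, 174, 180, 181), (202, 223, 220, 221), (204, 162, 71, 70), (206, 165, 49, 44), (208, 176, 50, 48), (210, 221, 60, 53), (212, 237, 69, 62), (214, 241, 73, 67)]
206 159 357 199
212 155 362 208
218 155 361 207
224 157 360 146
230 157 360 140
236 158 359 112
242 159 358 106
248 159 357 84
254 160 355 72
260 161 355 67
266 162 354 61
165 205 268 [222 221 221]
180 204 268 [216 213 214]
200 204 248 [56 53 60]
310 204 244 [47 47 48]
335 204 268 [214 212 212]
350 205 268 [217 215 215]
```

```bash
python3 - <<'E'
from tf import *
f=pickle.load(open('w17.pkl','rb')); M=np.array(f['mount'])
def pj(P): q=(P-M[:3,3])@M[:3,:3]; return np.c_[f['cx']+f['f']*q[:,0]/q[:,2],f['cy']+f['f']*q[:,1]/q[:,2]]
E=np.array([[20,50],[20,64],[-20,64]])/1e3; obs=np.array([[202.7,198.5],[209.2,207.5],[268.7,192.5]])
def res(p,t=None):
    th=p[2] if t is None else t; c,s=np.cos(th),np.sin(th); o=[]
    for (x,z),(r,w) in zip(E,obs):
        X=x*c+z*s+p[0]; Z=p[1]-(-x*s+z*c); uv=pj(np.array([[X,.06,Z],[X,-.06,Z]])); o+=[uv[:,1].mean()-r,(uv[0,0]-uv[1,0]-w)*.7]
    return np.array(o)
for t in (None,0.): 
    r=least_squares(res,[0,.04,0.],args=(t,)); print('feet x,z mm, tilt',(r.x*[1e3,1e3,57.3]).round(1),r.fun.round(1))
E
```

```text
feet x,z mm, tilt [ 3.  42.9 -3. ] [-1.7 -2.7  1.3  1.7  0.4  0.4]
feet x,z mm, tilt [-0.1 42.7  0. ] [-1.5 -3.4  0.3  1.1  1.2  1.4]
```

>>> jog_arm(motion=[[0, 0, -0.3, 0, 0.34], [0, 0, -0.7, 0, 0.34], [0, 0, -0.7, 0, 0.34], [0.4, -0.02, 0, 0, 0.34], [0.6, -0.03, 0, 0, 0.34], [0.6, -0.03, 0, 0, 0.34], [0.32, -0.025, 0, 0, 0.34], [0, 0, 0, 0, 0.34], [0, 0, 0, 0, 0.34]])

```text
clock: 33.15
position: [0.5589, -0.035, 0.1048]
tool_rot: [-3.142, 0.001, 0.152]
force: [0.0, -0.0, -4.7]
grip_width: 0.0335
finger_force: 40.8
```

```bash
python3 - <<'E'
from tf import *
s=bot.observe(); print(s['position'],s['tool_rot'],s['force'],s['grip_width']); f=cam('wrist'); pickle.dump(f,open('w18.pkl','wb')); tiltfit(f)
x=cv2.cvtColor(f['pixels'],cv2.COLOR_RGB2HSV).astype(int); bl=(x[...,0]>105)&(x[...,0]<125)&(x[...,1]>120); ys,xs=np.nonzero(bl[60:240,180:340]); print('blue cols',xs.min()+180,xs.max()+180,'rows',ys.min()+60,ys.max()+60)
for r in (130,145,160,175): k=np.nonzero(bl[r,180:340])[0]+180; print(r,(k[0],k[-1]) if len(k) else None)
sc=cam('scene'); pickle.dump(sc,open('s18.pkl','wb'))
E
```

```text
[ 0.55886519 -0.03500757  0.10483214] [-3.14150082e+00  1.22165485e-03  1.51612565e-01] [ 0.00913397 -0.02193849 -4.74211117] 0.033501382431107486
x,z,tilt(deg),y [ -9.2 -46.3 -12.1  -0.5] cost 0.0025 hull rows 203.0 268.0 cols 155.0 362.0
feet point in tool mm [10.  -0.5 43.7]
blue cols 227 286 rows 149 201
130 None
145 None
160 (np.int64(227), np.int64(281))
175 (np.int64(230), np.int64(283))
```

```bash
python3 - <<'E'
from tf import *
f=pickle.load(open('w18.pkl','rb')); a=np.radians(18.25); c,s=np.cos(a),np.sin(a)
for z in (.038,.026): print(z,proj(f,[[.5601+(.035*c-y*s),-.035+(.035*s+y*c),z] for y in (.023,-.023)]).round(1).tolist())
x=cv2.cvtColor(f['pixels'],cv2.COLOR_RGB2HSV).astype(int); bl=(x[...,0]>105)&(x[...,0]<125)&(x[...,1]>120)
for col in (230,240,258,275,284): k=np.nonzero(bl[120:200,col])[0]+120; print(col,k.min() if len(k) else None)
E
```

```text
0.038 [[225.5, 158.1], [279.2, 149.1]]
0.026 [[227.0, 155.4], [278.2, 146.7]]
230 157
240 156
258 153
275 150
284 179
```

>>> jog_arm(motion=[[0.02, 0, 0.2, 0, 0.34], [0, 0, 0.3, 0, 0.34], [0, 0, 0.3, 0, 0.34], [0, 0, 0.3, 0, 0.34], [0, 0, 0.25, 0, 0.34], [0, 0, 0.13, 0, 0.34], [0, 0, 0.05, 0, 0.34], [0, 0, 0, 0, 0.34], [0, 0, 0, 0, 0.34]])

```text
clock: 34.15
position: [0.5603, -0.0348, 0.0597]
tool_rot: [3.142, -0.0, 0.152]
force: [-0.5, -0.3, -1.8]
grip_width: 0.0337
finger_force: 40.9
```

>>> jog_arm(motion=[[0, 0, 0.06, 0, 0.34], [0, 0, 0, 0, 0.34]])

```text
clock: 34.35
position: [0.5604, -0.0348, 0.0577]
tool_rot: [3.142, -0.001, 0.152]
force: [0.1, -0.2, -2.6]
grip_width: 0.0339
finger_force: 40.9
```

>>> jog_arm(motion=[[0, 0, 0.04, 0, 0.34], [0, 0, 0, 0, 0.34]])

```text
clock: 34.55
position: [0.5603, -0.0348, 0.0564]
tool_rot: [-3.142, -0.0, 0.152]
force: [0.3, -0.8, -3.0]
grip_width: 0.0336
finger_force: 40.9
```

>>> jog_arm(motion=[[0, 0, 0.03, 0, 0.34], [0, 0, 0, 0, 0.34]])

```text
clock: 34.75
position: [0.5603, -0.0348, 0.0555]
tool_rot: [-3.142, -0.0, 0.152]
force: [-0.7, -0.7, -2.7]
grip_width: 0.0338
finger_force: 40.9
```

>>> jog_arm(motion=[[0, 0, 0.03, 0, 0.34], [0, 0, 0, 0, 0.34]])

```text
clock: 34.95
position: [0.5604, -0.0348, 0.0551]
tool_rot: [3.142, -0.0, 0.152]
force: [-2.1, 0.3, 8.3]
grip_width: 0.0332
finger_force: 42.2
```

>>> jog_arm(motion=[[0, 0, 0.03, 0, 0.34], [0, 0, 0, 0, 0.34]])

```text
clock: 35.15
position: [0.5607, -0.0347, 0.0551]
tool_rot: [3.141, -0.001, 0.152]
force: [-6.4, 1.2, 23.8]
grip_width: 0.0332
finger_force: 44.2
```

Both legs are down. I'll ease the pressure, release slowly and rise clear.

>>> jog_arm(motion=[[0, 0, -0.04, 0, 0.34], [0, 0, 0, 0, 0.385], [0, 0, 0, 0, 0.395], [0, 0, 0, 0, 0.4], [0, 0, 0, 0, 0.41], [0, 0, 0, 0, 0.45], [0, 0, 0, 0, 0.55], [0, 0, 0, 0, 0.7], [0, 0, 0, 0, 0.8], [0, 0, 0, 0, 0.8]])

```text
clock: 36.15
position: [0.5602, -0.0348, 0.0549]
tool_rot: [-3.142, 0.0, 0.152]
force: [0.0, -0.4, -0.2]
grip_width: 0.0683
finger_force: 0.0
```

>>> jog_arm(motion=[[0, 0, -0.3, 0, 0.8], [0, 0, -0.6, 0, 0.8], [0, 0, -1, 0, 0.9], [0, 0, -1, 0, 1], [0, 0, -1, 0, 1], [0, 0, -0.6, 0, 1], [0, 0, 0, 0, 1], [0, 0, 0, 0, 1]])

```text
clock: 36.95
position: [0.5602, -0.0349, 0.1904]
tool_rot: [3.141, -0.001, 0.152]
force: [-0.0, 0.0, -0.8]
grip_width: 0.0853
finger_force: 0.0
```

```bash
python3 - <<'E'
from tf import *
s=bot.observe(); print(s['position'],s['tool_rot'],s['force'],s['grip_width'],s['clock']); f=cam('wrist'); pickle.dump(f,open('w19.pkl','wb')); tiltfit(f,x0=(0,.08,-.6))
sc=cam('scene'); pickle.dump(sc,open('s19.pkl','wb'))
def redrows(F,win):
    x0,y0,x1,y1=win; x=cv2.cvtColor(F['pixels'][y0:y1,x0:x1],cv2.COLOR_RGB2HSV).astype(int); m=((x[...,0]<8)|(x[...,0]>172))&(x[...,1]>130)&(x[...,2]>50); ys,xs=np.nonzero(m); return len(ys),xs.min()+x0,xs.max()+x0,ys.min()+y0,ys.max()+y0
print(redrows(f,(150,130,370,260)))
# compare with upright model at pile
p=[.5601,-.035,.016,.1516]; print('model w',proj(f,world(p,BR,0)).round(0).tolist())
m=world(p,BR,0); q=proj(sc,m); print('scene model',q.min(0).round(0),q.max(0).round(0)); uv=q.mean(0).astype(int); print('scene obs',redrows(sc,(uv[0]-32,uv[1]-32,uv[0]+32,uv[1]+32)))
v=[view(sc,(uv[0]-32,uv[1]-32,uv[0]+32,uv[1]+32),1,4)]
for tl in (-20,-10,0,10):
    r=minimize(lambda q:cost([q[0],q[1],.016,q[2]],v,np.radians(tl)),[.56,-.035,.15],method='Nelder-Mead',options=dict(initial_simplex=[[.56,-.035,.15],[.57,-.035,.15],[.56,-.025,.15],[.56,-.035,.2]])); print(tl,r.x.round(4),round(r.fun,4))
E
```

```text
[ 0.56016259 -0.03487813  0.19037693] [ 3.14141083e+00 -7.07530223e-04  1.51540693e-01] [-0.00343213  0.00515478 -0.76540347] 0.08533032455681577 36.95
x,z,tilt(deg),y [-16.2  92.3 -26.1  -0.5] cost 0.0023 hull rows 158.0 196.0 cols 200.0 317.0
feet point in tool mm [ 24.3  -0.5 174.9]
(3231, np.int64(200), np.int64(317), np.int64(158), np.int64(196))
model w [[314.0, 195.0], [316.0, 199.0], [204.0, 195.0], [202.0, 199.0], [316.0, 158.0], [319.0, 161.0], [202.0, 159.0], [199.0, 161.0]]
scene model [226. 170.] [269. 215.]
scene obs (462, np.int64(228), np.int64(268), np.int64(171), np.int64(213))
-20 [ 0.5774 -0.0276  0.142 ] 0.1768
-10 [ 0.5682 -0.0302  0.1816] 0.1543
0 [ 0.5578 -0.0334  0.1997] 0.1232
10 [ 0.547  -0.0361  0.2023] 0.1339
```

The gauge stands upright over the pile: model bridge rows are 158–199 against 158–196 observed, and the scene view agrees. Handing in.

```bash
python3 -c "
from workcell import bot
print(bot.job_done())"
```

```text
the job is handed in; nothing more can be done
None
```

The job is handed in at about 37 s: the blue plate lies flush on the white one to within about 1 mm by camera, and the gauge stands upright and released over the middle of the pile. I could not read `gauge_foot` directly; leg contact at the expected height and the final camera fit are the evidence that it is seated.

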